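# Set up a melting stack on the soldering tray

## Task

Set up for melting a little silver, building the stack in place from the bottom up, one piece at a time: lay the squarer charcoal block flat in the middle of the soldering tray, stand the steel ring in the middle of that block, seat the white crucible in the ring by its flange, and put the lid on the crucible. Leave the longer charcoal block, the flux pot and the pliers where they are.

Things in the scene. Friction and masses are not known exactly. Their poses are not given: they have to be found in the camera images.
- tray_mid (a point): Black sheet-steel soldering tray, fixed to the bench, 74 (its x) x 160 (its y) mm, lying level; floor 2 mm thick, a rim 10 mm high above the bench and 2 mm thick all round, so the inside is 70 x 156 mm. The point is the middle of the floor's upper face, 2 mm above the bench; z up.
- block_centre (a point): The squarer of the two grey-brown charcoal blocks, loose, 59 (its x) x 63 (its y) x 26 (z) mm, 0.15 kg. The point is its centre, half-way up, 13 mm above its underside. It fits flat in the tray either way round (59 or 63 mm across the 70 mm width).
- stand_centre (a point): Round steel ring stand, loose: an open tube with a row of small dark air holes, 50 mm outside, 42 mm inside, 24 mm high, both ends alike, z along its axis, upright, 0.12 kg. The point is on its axis, half-way up, 12 mm above its underside.
- crucible_centre (a point): White ceramic crucible, loose, upright, 38 mm high, 0.09 kg: from below a solid tapered foot 12 mm high (31 mm across at the bottom, 37 mm at the top), a flange 54 mm across and 4 mm thick (12 to 16 mm up), then a round cup 44 to 46 mm outside, 22 mm high, 38 mm across inside at its mouth. The point is on the axis, half-way up, 19 mm above its underside. Seated in the ring stand, the flange lies on the ring's upper edge and the foot hangs inside.
- lid_knob (a point): Off-white fired-clay lid of the crucible, loose, knob up, 28 mm high, 0.06 kg: underneath a boss 31 mm across and 5 mm high that goes inside the crucible's mouth, then a disc 48 mm across and 5 mm thick, on top a round knob 14 mm across and 18 mm high. The point is the centre of the knob, on the axis, 19 mm above the boss's underside, 9 mm above the disc's upper face.
- long_block_centre (a point): The longer charcoal block, loose, 62 x 85 x 29 mm; a bystander. The point is its centre.
- flux_pot_centre (a point): Small round flux pot with a white lid, loose, 45 mm across, 25 mm high; a bystander. The point is its centre.
- pliers_centre (a point): Bare steel pliers lying flat, loose, 44 x 100 x 12 mm; a bystander. The point is their centre.
Not all that is in view belongs to the job. Leave any red look-alike of the part that bears crucible_centre alone.

How it is judged:
By the outcome, as a careful person would: the job done as asked, in the order asked, and still so for the second after the job is handed in, with the robot touching nothing.
It also fails if it takes over 109 s, if anything falls off the work surface, if the arm or the gripper's body presses on something with over 40 N, if the wrist force passes 120 N, or if a joint passes its speed limit or range.

## Robot

A 6-joint arm with a two-finger parallel gripper is mounted at the origin on a cart in front of the work surface, level with it; the furniture and walls round the work are solid. World frame = base frame: x ahead of the robot, y to its left, z up, the work surface at z = 0. Lengths are in mm, angles in rad, forces in N, time in s.
With the tool pointing down it reaches from about 275 to 1000 mm from the base axis. Payload 8.4 kg.
Tool frame: the origin (TCP) lies midway between the tips of the shut fingers; the grasp point (between the pads) lies 19 mm behind it; z points along the fingers, x is the direction in which the jaws open and shut, and the axes are right-handed (so a half turn about z gives the same grasp; the last joint's range is limited). The gripper opens to 85 mm and grips with 20 to 120 N. Pads are 22 mm wide; open, the fingers measure 114 mm over their backs; the gripper's body (76 mm by 85 mm) begins 54 mm behind the grasp point. The pads swing forward as they close: fully open they stand 13 mm farther back than shut.
Start: joints at [1.1, 0.353, 1.633, -0, 1.155, -0.002], TCP at [282.384, 557.573, 231.281] pointing down, gripper open.
Joint ranges: [-2.63, 2.63], [-0.92, 2.1], [0.06, 2.66], [-1.3, 4.44], [0, 2.69], [-3.02, 3.02]. Speed limits (rad/s): [2.22, 2.22, 2.79, 3.14, 3.14, 3.14].

## Interface

Orientations are given as [roll, pitch, yaw] about the fixed x, y, z axes, in that order (R = Rz(yaw) Ry(pitch) Rx(roll)).
In Python, from rig import sense, grab_frame, camera_model, job gives the robot as it stands.
- The arm moves only by the tool arm_command, never from a script. Its argument "plan" is a list of rows, each an object with "translation": the shift along the tool's x, y, z in cm, a list of three; "twist": the turn about the tool's z in rad; "gripper": the opening, from 0 (shut) to 1 (fully open). A call has exactly 5 rows; each row is the pose to reach, as a shift and turn from the pose measured when the call began, along the tool's axes at that moment; what a row does not reach only later rows make up. A row lasts 1/12 s, in which the tool goes at most 41.7 mm and 7.16 degrees, less where a joint would pass 70% of its speed; a pose out of reach is approached as far as the arm can. A call with a gripper value outside its range is refused whole. The fingers move at their own pace and stop on an object; "squeeze" is the grip in N (left out, the last holds). Time passes only in rows, so rows that repeat a pose let the fingers close, or fill a call up. It gives the time, the measured TCP pose, the force and the opening at its end, in the units of the state.
- sense(): the state, without advancing time (a new reading comes with each control period).
- grab_frame(name): name is "side" or "top" or "wrist"; returns the picture (400x640x3 uint8, blue, green, red); there is no depth.
- camera_model(name): a dict with "fx", "fy", "cx", "cy" (pixels), "pose" (4x4, takes a point from camera to world coordinates). Camera axes: x right, y down, z forward; pixel columns grow to the right and rows downward; lengths in mm; the calibration is good to about 2 mm. A picture is of the moment at which its call begins: read the wrist's pose just before it. camera_model takes no time and is no camera call; for the wrist camera it gives the pose at the moment of the call.
- job.sign_off(): hands the job in, once; it reports no verdict.
The state is a dict: "clock": time; "qpos": joint angles; "qvel": joint speeds; "joint_efforts": joint torques, N m; "eef_pos": TCP position; "tcp_rot": TCP orientation; "contact_force": force on the tool from outside, world axes, zero at the start; "wrist_torque": the same for the moment, N m; "opening": opening from 0.0 (shut) to 1.0 (fully open).
Only numpy, scipy, OpenCV 4.12 (cv2) and the standard library are available. Lean on these libraries where they do the work, as an engineer would, in place of code of your own. Each camera call takes 0.05 s, during which the arm holds its last target.

## Working session

There is one attempt and no reset: what is moved stays moved. The work goes in short steps, Python scripts to look and compute and a tool call to move; the robot and the scene stay as the last step left them, time stands still between calls to the robot, and variables do not carry over. Pictures are saved under pics/ and viewed, and the job is handed in when it is done.

Besides the shell and the picture viewer there is one more tool, called after "Emit:" by a JSON object that holds its "fn" and its "kwargs", one argument or row to a line. arm_command: Moves the arm, as the interface text tells. Its arguments: {"type":"object","properties":{"plan":{"type":"array","items":{"type":"object","properties":{"translation":{"type":"array","items":{"type":"number"}},"twist":{"type":"number"},"gripper":{"type":"number"}}}},"squeeze":{"type":"number"}},"required":["plan"]}

```bash
mkdir -p pics; ls; cat > h.py <<'E'
import numpy as np, cv2
from rig import sense, grab_frame, camera_model, job
def ray(m,u,v):
    P=np.array(m['pose']);d=P[:3,:3]@np.array([(u-m['cx'])/m['fx'],(v-m['cy'])/m['fy'],1.]);return P[:3,3],d
def onz(m,u,v,z):
    o,d=ray(m,u,v);return (o+d*(z-o[2])/d[2])[:2]
def proj(m,p):
    P=np.array(m['pose']);q=P[:3,:3].T@(np.array(p,float)-P[:3,3]);return m['fx']*q[0]/q[2]+m['cx'],m['fy']*q[1]/q[2]+m['cy']
E
python3 - <<'E'
from h import *
np.set_printoptions(precision=3,suppress=True)
s=sense();print({k:np.round(v,3) for k,v in s.items()})
for n in ("side","top","wrist"):
    m=camera_model(n);print(n,m['fx'],m['fy'],m['cx'],m['cy']);print(np.array(m['pose']))
    cv2.imwrite(f'pics/{n}0.png',grab_frame(n))
E
```

```text
pics
{'clock': np.float64(0.0), 'qpos': array([ 1.1  ,  0.354,  1.634, -0.   ,  1.155, -0.002]), 'qvel': array([-0.002, -0.   , -0.001, -0.001,  0.002,  0.   ]), 'joint_efforts': array([  0.002, -60.525, -34.206,   0.   ,   0.009,  -0.   ]), 'eef_pos': array([282.161, 557.145, 230.561]), 'tcp_rot': array([-3.142,  0.001,  1.102]), 'contact_force': array([-0.134, -0.199,  0.017]), 'wrist_torque': array([-0.029, -0.006,  0.038]), 'opening': np.float64(1.0)}
side 510.08973421921144 510.08973421921144 312.45340362455363 201.45409721666337
[[   0.025    0.813   -0.581 1274.805]
 [   1.      -0.024    0.008   -4.806]
 [  -0.007   -0.581   -0.814 1045.77 ]
 [   0.       0.       0.       1.   ]]
top 413.57964670548995 413.57964670548995 317.9745797470418 198.9629862404144
[[  0.     -0.985   0.171 402.782]
 [ -1.     -0.002  -0.008   4.619]
 [  0.008  -0.171  -0.985 984.761]
 [  0.      0.      0.      1.   ]]
wrist 328.0095024581309 328.0095024581309 320.3698850295359 202.89796507514774
[[  0.452   0.859   0.241 221.047]
 [  0.892  -0.435  -0.124 587.093]
 [ -0.002   0.271  -0.963 373.088]
 [  0.      0.      0.      1.   ]]
```

View pics/side0.png

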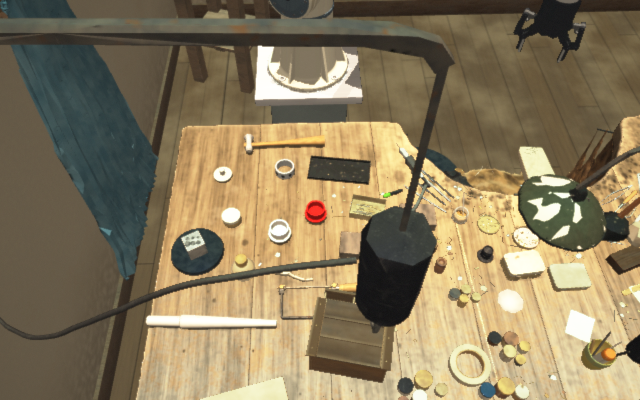

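View pics/top0.png

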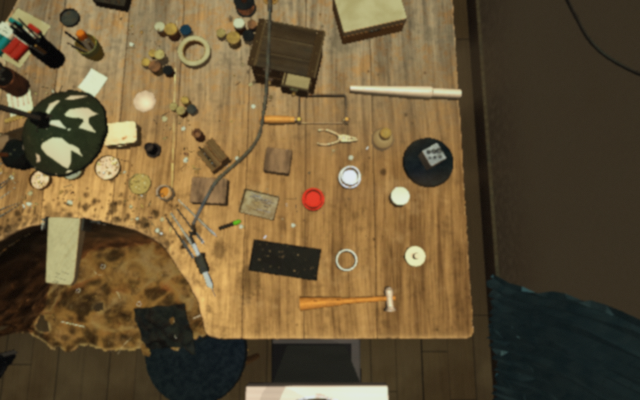

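View pics/wrist0.png

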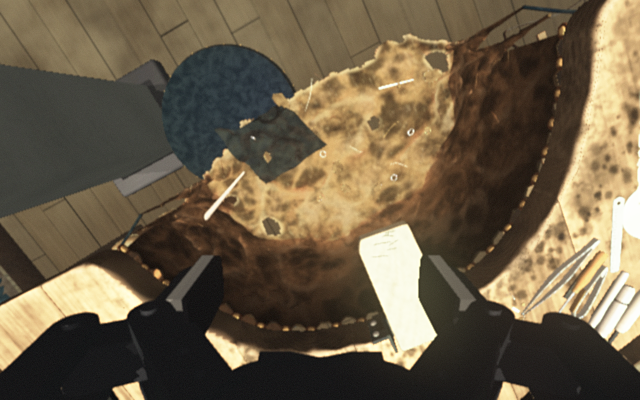

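The side and top views show:
- Squarer block at about top (278,160), longer block at (210,190).
- Tray (285,259), ring (346,260), crucible (349,177), with a red decoy at (313,199).
- Lid (415,256), flux pot (399,196), pliers (337,137).

The wrist view shows only the bench skin. Next I'll get coarse positions.

```bash
python3 - <<'E'
from h import *
m=camera_model('top')
for n,u,v,z in [('block',278,161,26),('long',210,191,29),('tray',285,259,10),('ring',346,260,24),('cruc',349,177,38),('lid',415,256,10),('pot',400,196,25),('red',313,199,38),('pliers',337,137,6)]:
    print(n,np.round(onz(m,u,v,z)))
im=cv2.imread('pics/top0.png')[120:320,180:480]
cv2.imwrite('pics/topz.png',cv2.resize(im,None,fx=2.66,fy=2.66,interpolation=cv2.INTER_CUBIC))
E
```

```text
block [661.  93.]
long [587. 251.]
tray [429.  74.]
ring [427. -67.]
cruc [619. -76.]
lid [ 436. -230.]
pot [ 576. -197.]
red [567.   9.]
pliers [727. -50.]
```

View pics/topz.png

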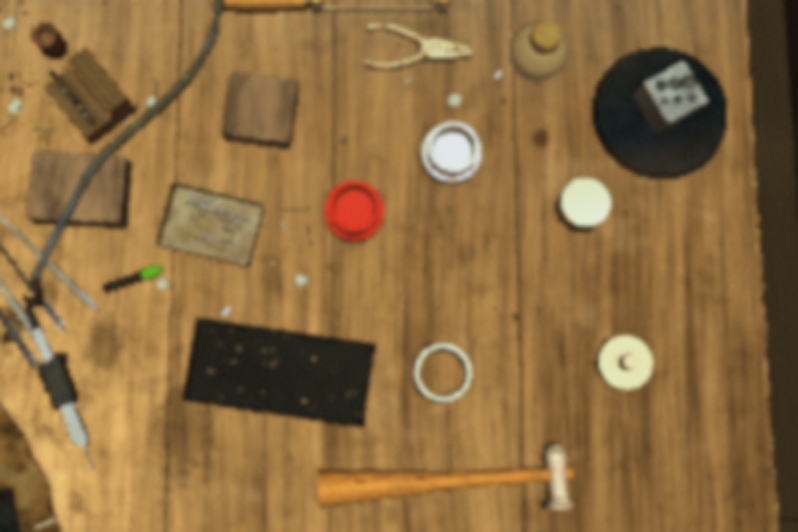

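```bash
python3 - <<'E'
from h import *
m=camera_model('side')
for n,p in dict(block=(661,93,13),long=(587,251,15),tray=(429,74,5),pot=(576,-197,25)).items(): print(n,np.round(proj(m,p)))
im=cv2.imread('pics/side0.png')[120:320,200:500]
cv2.imwrite('pics/sidez.png',cv2.resize(im,None,fx=2.66,fy=2.66,interpolation=cv2.INTER_CUBIC))
E
```

```text
block [351. 243.]
long [414. 215.]
tray [338. 169.]
pot [229. 214.]
```

View pics/sidez.png

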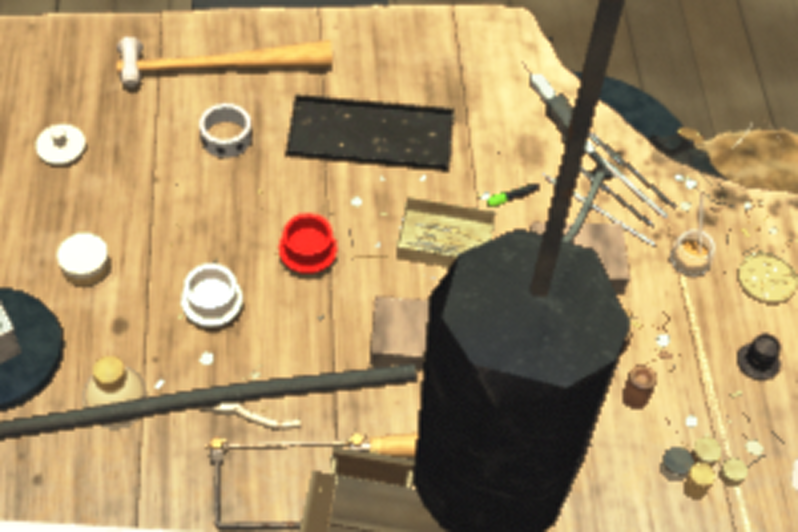

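```bash
python3 - <<'E'
from h import *
t=camera_model('top');s=camera_model('side')
for px in [(270,30),(267,80),(264,125),(245,148),(225,165),(210,182),(195,220)]:
    for z in (0,50,100,200,300,400):
        p=onz(t,*px,z); print(px,z,np.round(p),np.round(proj(s,(*p,z))))
E
```

```text
(270, 30) 0 [1018.  122.] [378. 403.]
(270, 30) 50 [987. 116.] [376. 380.]
(270, 30) 100 [956. 110.] [373. 355.]
(270, 30) 200 [893.  98.] [368. 302.]
(270, 30) 300 [831.  86.] [363. 243.]
(270, 30) 400 [768.  74.] [357. 178.]
(267, 80) 0 [880. 127.] [374. 335.]
(267, 80) 50 [855. 120.] [372. 315.]
(267, 80) 100 [831. 114.] [370. 294.]
(267, 80) 200 [783. 102.] [365. 248.]
(267, 80) 300 [734.  89.] [360. 197.]
(267, 80) 400 [686.  77.] [355. 139.]
(264, 125) 0 [760. 131.] [371. 284.]
(264, 125) 50 [742. 125.] [369. 266.]
(264, 125) 100 [724. 119.] [367. 248.]
(264, 125) 200 [687. 106.] [363. 207.]
(264, 125) 300 [651.  93.] [359. 161.]
(264, 125) 400 [615.  80.] [354. 110.]
(245, 148) 0 [700. 177.] [388. 260.]
(245, 148) 50 [685. 168.] [386. 244.]
(245, 148) 100 [670. 159.] [384. 226.]
(245, 148) 200 [640. 142.] [379. 188.]
(245, 148) 300 [610. 124.] [373. 145.]
(245, 148) 400 [580. 107.] [367.  96.]
(225, 165) 0 [657. 225.] [406. 244.]
(225, 165) 50 [644. 213.] [403. 228.]
(225, 165) 100 [631. 202.] [401. 211.]
(225, 165) 200 [606. 180.] [395. 174.]
(225, 165) 300 [580. 158.] [388. 133.]
(225, 165) 400 [554. 135.] [381.  86.]
(210, 182) 0 [615. 259.] [418. 228.]
(210, 182) 50 [604. 246.] [415. 213.]
(210, 182) 100 [593. 233.] [412. 197.]
(210, 182) 200 [572. 208.] [406. 162.]
(210, 182) 300 [550. 182.] [399. 122.]
(210, 182) 400 [529. 156.] [391.  76.]
(195, 220) 0 [522. 291.] [425. 197.]
(195, 220) 50 [516. 276.] [422. 183.]
(195, 220) 100 [510. 262.] [419. 168.]
(195, 220) 200 [498. 233.] [413. 136.]
(195, 220) 300 [485. 204.] [405.  99.]
(195, 220) 400 [473. 175.] [397.  57.]
```

Emit:
{"fn": "arm_command", "kwargs": {
  "plan": [
    {"translation":[-1.5,1.5,-2],"twist":0,"gripper":1},
    {"translation":[-4,4,-4],"twist":0,"gripper":1},
    {"translation":[-7,6.5,-6],"twist":0,"gripper":1},
    {"translation":[-10,9.5,-8],"twist":0,"gripper":1},
    {"translation":[-12.5,12,-10],"twist":0,"gripper":1}
  ]
}}

```text
clock: 0.57
eef_pos: [330.9, 395.0, 327.9]
tcp_rot: [-3.141, 0.002, 1.103]
contact_force: [1.3, 0.8, 0.6]
opening: 0.999
```

Emit:
{"fn": "arm_command", "kwargs": {
  "plan": [
    {"translation":[-2.6,2.6,0],"twist":0,"gripper":1},
    {"translation":[-5.2,5.2,0],"twist":0,"gripper":1},
    {"translation":[-7.8,7.8,0],"twist":0,"gripper":1},
    {"translation":[-10.4,10.4,0],"twist":0,"gripper":1},
    {"translation":[-13,13,0],"twist":0,"gripper":1}
  ]
}}

```text
clock: 0.98
eef_pos: [388.2, 218.6, 328.2]
tcp_rot: [3.142, 0.002, 1.103]
contact_force: [0.7, -0.6, 0.6]
opening: 0.999
```

Emit:
{"fn": "arm_command", "kwargs": {
  "plan": [
    {"translation":[-2.4,2.4,0],"twist":-0.1,"gripper":1},
    {"translation":[-4.8,4.8,0],"twist":-0.2,"gripper":1},
    {"translation":[-7.2,7.2,0],"twist":-0.3,"gripper":1},
    {"translation":[-9.6,9.6,0],"twist":-0.4,"gripper":1},
    {"translation":[-12,10.7,0],"twist":-0.47,"gripper":1}
  ]
}}

```text
clock: 1.4
eef_pos: [430.8, 61.1, 328.5]
tcp_rot: [-3.142, 0.002, 1.578]
contact_force: [-0.4, -0.3, -0.2]
opening: 1.003
```

```bash
cat >> h.py <<'E'
def st():
    s=sense();print('t',round(float(s['clock']),2),'pos',np.round(s['eef_pos'],1),'rot',np.round(s['tcp_rot'],3),'op',round(float(s['opening']),3),'F',np.round(s['contact_force'],1),'q6',np.round(s['qpos'][5],2));return s
def go(x,y,z,yaw=None):
    s=st();p=np.array(s['eef_pos']);r=s['tcp_rot']
    from scipy.spatial.transform import Rotation as R
    M=R.from_euler('xyz',r).as_matrix()
    print('shift cm',np.round(M.T@(np.array([x,y,z])-p)/10,2),'twist',None if yaw is None else round(float(r[2]-yaw),3))
def snap(c,f):
    st();m=camera_model(c);im=grab_frame(c);cv2.imwrite(f'pics/{f}.png',im);np.savez(f'pics/{f}.npz',**{k:np.array(v) for k,v in m.items()});return m,im
def load(f):
    d=np.load(f'pics/{f}.npz');return {k:d[k] for k in d},cv2.imread(f'pics/{f}.png')
E
python3 - <<'E'
from h import *
snap('wrist','w1')
E
```

```text
t 1.4 pos [430.8  61.1 328.5] rot [-3.142e+00  2.000e-03  1.578e+00] op 1.003 F [-0.4 -0.3 -0.2] q6 -1.44
```

View pics/w1.png

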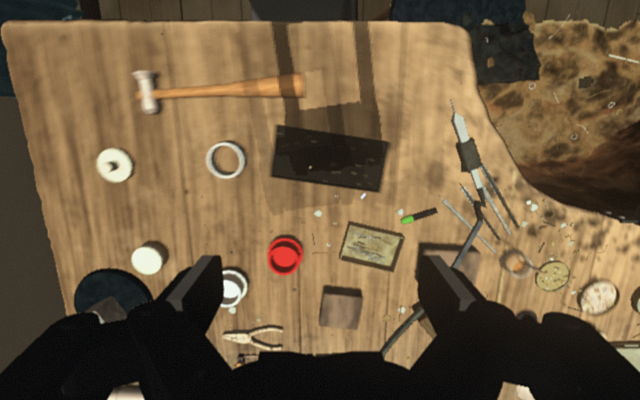

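```bash
python3 - <<'E'
from h import *
t=camera_model('top');w,_=load('w1')
for px in [(264,125),(255,140),(245,148),(225,165),(210,182),(195,220)]:
    print(px,[(z,np.round(onz(t,*px,z)),np.round(proj(w,(*onz(t,*px,z),z)))) for z in (0,50,100,150,200)])
for n,u,v,z in [('block',341,307,26),('tray',331,158,10),('ring',225,160,24),('cruc',230,287,38),('lid',115,163,10),('pot',148,260,25)]:
    print(n,np.round(onz(w,u,v,z)))
E
```

```text
(264, 125) [(0, array([760., 131.]), array([362., 353.])), (50, array([742., 125.]), array([362., 366.])), (100, array([724., 119.]), array([362., 382.])), (150, array([706., 112.]), array([362., 402.])), (200, array([687., 106.]), array([363., 429.]))]
(255, 140) [(0, array([721., 153.]), array([375., 333.])), (50, array([705., 145.]), array([376., 346.])), (100, array([689., 138.]), array([377., 361.])), (150, array([673., 130.]), array([378., 380.])), (200, array([656., 123.]), array([380., 406.]))]
(245, 148) [(0, array([700., 177.]), array([391., 323.])), (50, array([685., 168.]), array([392., 335.])), (100, array([670., 159.]), array([394., 350.])), (150, array([655., 151.]), array([397., 368.])), (200, array([640., 142.]), array([400., 393.]))]
(225, 165) [(0, array([657., 225.]), array([422., 300.])), (50, array([644., 213.]), array([425., 311.])), (100, array([631., 202.]), array([429., 325.])), (150, array([618., 191.]), array([434., 342.])), (200, array([606., 180.]), array([440., 365.]))]
(210, 182) [(0, array([615., 259.]), array([446., 276.])), (50, array([604., 246.]), array([450., 287.])), (100, array([593., 233.]), array([456., 299.])), (150, array([582., 220.]), array([463., 315.])), (200, array([572., 208.]), array([473., 337.]))]
(195, 220) [(0, array([522., 291.]), array([473., 221.])), (50, array([516., 276.]), array([480., 229.])), (100, array([510., 262.]), array([488., 238.])), (150, array([504., 247.]), array([498., 251.])), (200, array([498., 233.]), array([511., 267.]))]
block [654.  92.]
tray [426.  74.]
ring [428. -72.]
cruc [614. -74.]
lid [ 435. -232.]
pot [ 577. -197.]
```

Emit:
{"fn": "arm_command", "kwargs": {
  "plan": [
    {"translation":[0,2.5,-1],"twist":0,"gripper":1},
    {"translation":[0,5.5,-2],"twist":0,"gripper":1},
    {"translation":[0,8.5,-3],"twist":0,"gripper":1},
    {"translation":[0,11,-4],"twist":0,"gripper":1},
    {"translation":[0,13,-5],"twist":0,"gripper":1}
  ]
}}

```text
clock: 1.87
eef_pos: [561.2, 59.6, 378.2]
tcp_rot: [-3.14, 0.005, 1.581]
contact_force: [-0.1, -0.4, 0.5]
opening: 0.999
```

```bash
python3 - <<'E'
from h import *
snap('wrist','w2')
E
```

```text
t 1.87 pos [561.2  59.6 378.2] rot [-3.14   0.005  1.581] op 0.999 F [-0.1 -0.4  0.5] q6 -1.47
```

View pics/w2.png

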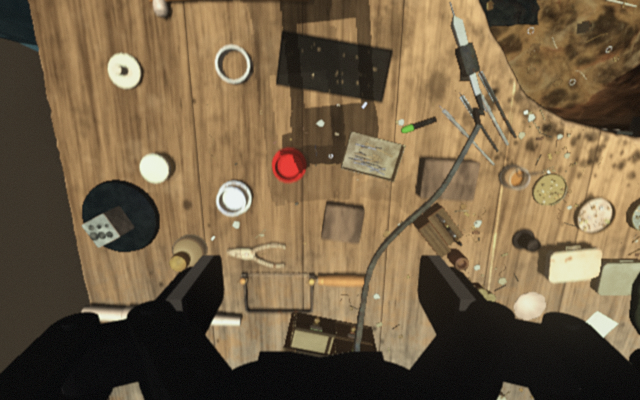

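```bash
python3 - <<'E'
from h import *
im=cv2.imread('pics/top0.png')[0:250,170:300]
cv2.imwrite('pics/cz.png',cv2.resize(im,None,fx=2.4,fy=2.4,interpolation=cv2.INTER_CUBIC))
E
```

```text
(no output)
```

View pics/cz.png

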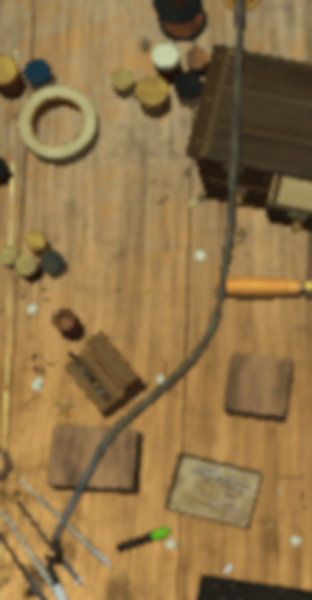

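```bash
python3 - <<'E'
from h import *
t=camera_model('top');w,_=load('w2')
pl=np.array([(270,4),(268.3,62.5),(266,96),(261.7,125),(251,148),(234.6,164.6),(220,177),(207.5,194),(195,223)])
k=np.concatenate([pl[i]+(pl[i+1]-pl[i])*np.linspace(0,1,40)[:,None] for i in range(8)])
for px in [(470,150),(448,183),(430,201),(405,221),(385,243),(375,260),(370,275),(364,300),(360,330)]:
    b=min((np.hypot(*(k-proj(t,(*onz(w,*px,z),z))).T).min(),z,*np.round(onz(w,*px,z))) for z in range(-20,400,5)); print(px,b)
E
```

```text
(470, 150) (np.float64(0.30467607759420795), 95, np.float64(539.0), np.float64(249.0))
(448, 183) (np.float64(0.11171240318758452), 75, np.float64(587.0), np.float64(234.0))
(430, 201) (np.float64(0.1087274311591237), 50, np.float64(620.0), np.float64(220.0))
(405, 221) (np.float64(0.10216341035280643), 50, np.float64(651.0), np.float64(185.0))
(385, 243) (np.float64(0.21264310016384083), 85, np.float64(673.0), np.float64(150.0))
(375, 260) (np.float64(0.0742857471554043), 75, np.float64(704.0), np.float64(139.0))
(370, 275) (np.float64(0.17888212512533622), 115, np.float64(708.0), np.float64(126.0))
(364, 300) (np.float64(0.043930395951596805), 140, np.float64(731.0), np.float64(116.0))
(360, 330) (np.float64(0.27834704801691557), 185, np.float64(743.0), np.float64(106.0))
```

```bash
cat >> h.py <<'E'
def crop(f,x0,y0,x1,y1,k):
    im=cv2.imread(f'pics/{f}.png')[y0:y1,x0:x1];cv2.imwrite(f'pics/{f}_c{x0}_{y0}.png',cv2.resize(im,None,fx=k,fy=k,interpolation=cv2.INTER_CUBIC))
E
python3 - <<'E'
from h import *
crop('w2',260,20,460,260,2.5)
im=cv2.imread('pics/w2.png');h=cv2.cvtColor(im,cv2.COLOR_BGR2HSV)
for p in [(342,220),(335,235),(355,210),(342,255),(300,225),(380,215),(320,50),(335,80),(400,70),(300,110)]: print(p,im[p[1],p[0]],h[p[1],p[0]])
E
```

```text
(342, 220) [ 93 120 146] [ 15  93 146]
(335, 235) [ 99 131 157] [ 17  94 157]
(355, 210) [ 78 103 124] [ 16  95 124]
(342, 255) [107 153 182] [ 18 105 182]
(300, 225) [ 78 114 146] [ 16 119 146]
(380, 215) [ 95 140 174] [ 17 116 174]
(320, 50) [41 58 67] [20 99 67]
(335, 80) [26 35 39] [21 85 39]
(400, 70) [ 97 143 178] [ 17 116 178]
(300, 110) [43 63 81] [ 16 120  81]
```

View pics/w2_c260_20.png

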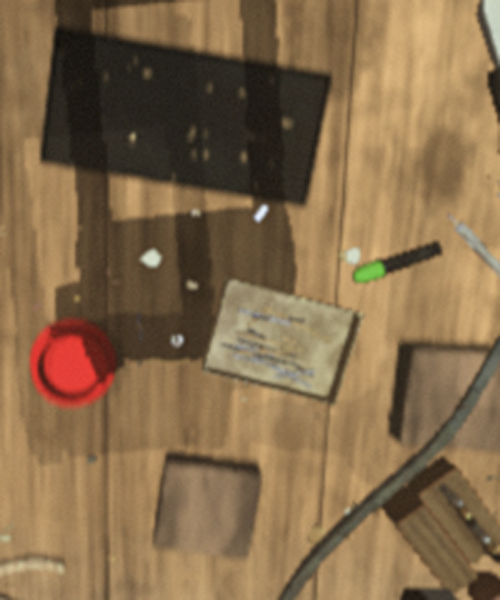

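Emit:
{"fn": "arm_command", "kwargs": {
  "plan": [
    {"translation":[0.5,1,3.5],"twist":0,"gripper":1},
    {"translation":[1,2,7],"twist":0,"gripper":1},
    {"translation":[1.5,3,11],"twist":0,"gripper":1},
    {"translation":[2,4,15],"twist":0,"gripper":1},
    {"translation":[2,5,17.8],"twist":0,"gripper":1}
  ]
}}

```text
clock: 2.33
eef_pos: [613.3, 80.1, 198.1]
tcp_rot: [-3.141, 0.005, 1.582]
contact_force: [-0.1, -0.9, 0.0]
opening: 1.001
```

```bash
python3 - <<'E'
from h import *
snap('wrist','w3')
E
```

```text
t 2.33 pos [613.3  80.1 198.1] rot [-3.141  0.005  1.582] op 1.001 F [-0.1 -0.9  0. ] q6 -1.45
```

View pics/w3.png

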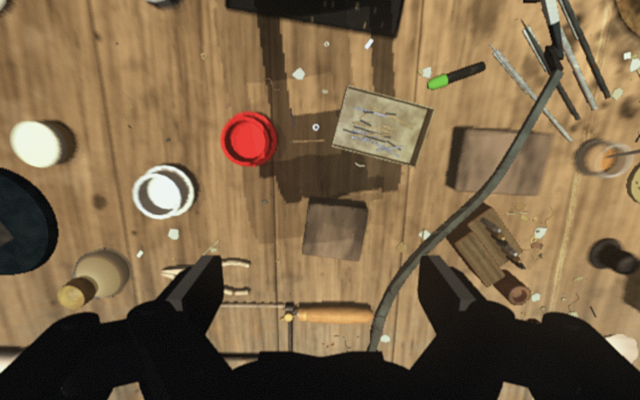

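```bash
python3 - <<'E'
from h import *
crop('w3',285,180,385,280,6)
t=camera_model('top');w,im=load('w3')
pl=np.array([(270,4),(268.3,62.5),(266,96),(261.7,125),(251,148),(234.6,164.6),(220,177),(207.5,194),(195,223)])
k=np.concatenate([pl[i]+(pl[i+1]-pl[i])*np.linspace(0,1,40)[:,None] for i in range(8)])
for px in [(480,200),(455,222),(430,243),(410,261),(395,280),(385,300),(377,325)]:
    b=min((np.hypot(*(k-proj(t,(*onz(w,*px,z),z))).T).min(),z,*np.round(onz(w,*px,z))) for z in range(-20,300,5)); print(px,b)
E
```

```text
(480, 200) (np.float64(0.26201568510268897), 75, np.float64(615.0), np.float64(212.0))
(455, 222) (np.float64(0.1964433799197311), 85, np.float64(631.0), np.float64(189.0))
(430, 243) (np.float64(0.2474232584828267), 80, np.float64(652.0), np.float64(172.0))
(410, 261) (np.float64(0.2365657162365174), 80, np.float64(669.0), np.float64(156.0))
(395, 280) (np.float64(0.08965501634252918), 80, np.float64(688.0), np.float64(145.0))
(385, 300) (np.float64(0.3238729327212126), 85, np.float64(705.0), np.float64(136.0))
(377, 325) (np.float64(0.2401611589750313), 110, np.float64(712.0), np.float64(125.0))
```

View pics/w3_c285_180.png

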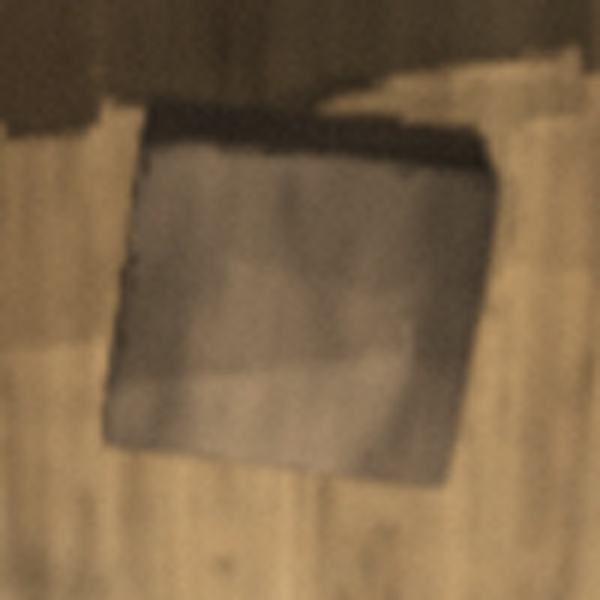

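```bash
python3 - <<'E'
from h import *
w,_=load('w3')
c=np.array([onz(w,285+u/6,180+v/6,26) for u,v in [(142,145),(495,180),(445,487),(105,440)]])
print(np.round(c,1),c.mean(0),'edges',[np.round(np.linalg.norm(c[i]-c[(i+1)%4]),1) for i in range(4)])
for i in range(4):
    d=c[(i+1)%4]-c[i];print(np.degrees(np.arctan2(d[1],d[0])))
go(*(c.mean(0)+[-18,0]),150,1.582)
E
```

```text
[[634.3  66.4]
 [639.7 125.3]
 [695.8 119.3]
 [687.6  60. ]] [664.36034888  92.7214643 ] edges [np.float64(59.2), np.float64(56.4), np.float64(59.9), np.float64(53.7)]
84.76960659302502
-6.100443800862886
-97.83967518357433
173.15348379160096
t 2.38 pos [612.6  79.5 193.3] rot [-3.135  0.006  1.582] op 1.004 F [-1.  -0.5 -3.7] q6 -1.45
shift cm [1.31 3.42 4.3 ] twist -0.0
```

```bash
python3 - <<'E'
from h import *
st(); w,_=load('w3'); print(np.round(w['pose'],3))
crop('w3',435,110,555,210,6)
E
```

```text
t 2.38 pos [612.6  79.5 193.3] rot [-3.135  0.006  1.582] op 1.004 F [-1.  -0.5 -3.7] q6 -1.45
[[-1.00000e-02  9.63000e-01  2.70000e-01  5.44802e+02]
 [ 1.00000e+00  1.10000e-02 -2.00000e-03  7.87600e+01]
 [-5.00000e-03  2.70000e-01 -9.63000e-01  3.40620e+02]
 [ 0.00000e+00  0.00000e+00  0.00000e+00  1.00000e+00]]
```

View pics/w3_c435_110.png

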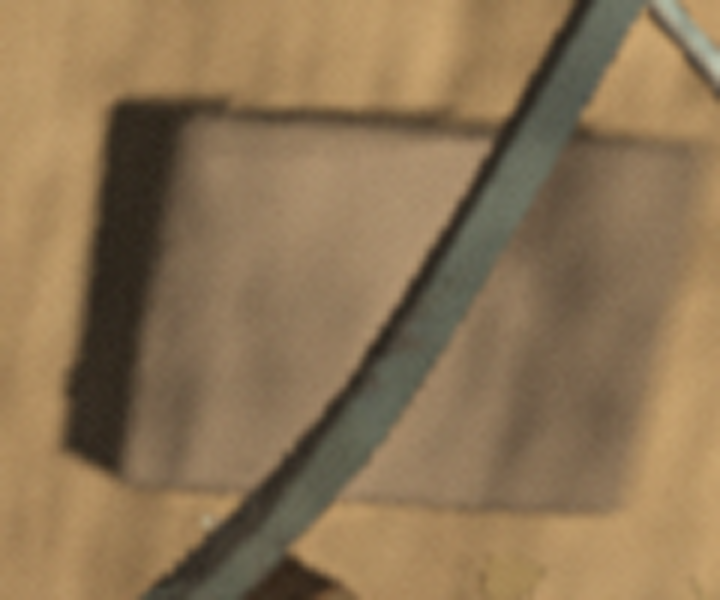

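```bash
python3 - <<'E'
from h import *
go(642.5,95,110,1.466)
E
```

```text
t 2.38 pos [612.6  79.5 193.3] rot [-3.135  0.006  1.582] op 1.004 F [-1.  -0.5 -3.7] q6 -1.45
shift cm [1.57 3.06 8.3 ] twist 0.116
```

Emit:
{"fn": "arm_command", "kwargs": {
  "plan": [
    {"translation":[0.4,0.8,1.5],"twist":0.03,"gripper":1},
    {"translation":[0.8,1.6,3.5],"twist":0.06,"gripper":1},
    {"translation":[1.2,2.4,5.5],"twist":0.09,"gripper":1},
    {"translation":[1.6,3.1,7.5],"twist":0.116,"gripper":1},
    {"translation":[1.6,3.1,8.3],"twist":0.116,"gripper":1}
  ]
}}

```text
clock: 2.8
eef_pos: [642.5, 95.7, 108.1]
tcp_rot: [-3.134, 0.007, 1.465]
contact_force: [0.0, -0.1, 0.1]
opening: 1.001
```

```bash
python3 - <<'E'
from h import *
snap('wrist','w4');go(642.5,95,1,1.466)
E
```

```text
t 2.8 pos [642.5  95.7 108.1] rot [-3.134  0.007  1.465] op 1.001 F [ 0.  -0.1  0.1] q6 -1.31
t 2.85 pos [641.3  95.3 107.4] rot [-3.132  0.007  1.466] op 0.999 F [-0.9  0.  -1.1] q6 -1.32
shift cm [ 0.06  0.22 10.64] twist 0.0
```

View pics/w4.png

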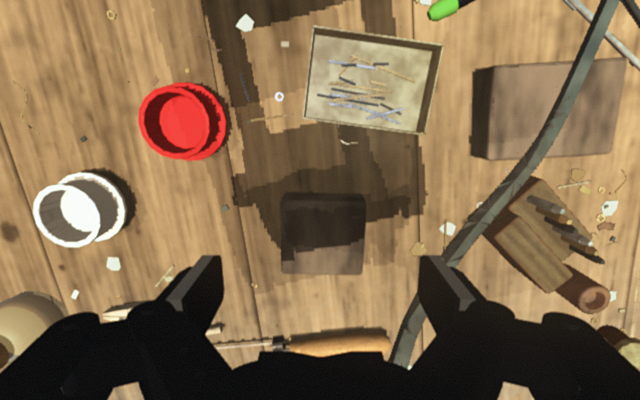

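```bash
python3 - <<'E'
from h import *
w,_=load('w4')
for px in [(560,110),(500,200),(450,260),(430,290),(400,345)]:
  print(px,[np.round(onz(w,*px,z)) for z in(60,80,100)])
crop('w4',265,180,385,290,6)
E
```

```text
(560, 110) [array([588., 234.]), array([586., 220.]), array([585., 207.])]
(500, 200) [array([637., 203.]), array([630., 192.]), array([624., 182.])]
(450, 260) [array([673., 173.]), array([663., 166.]), array([652., 158.])]
(430, 290) [array([693., 160.]), array([681., 154.]), array([668., 148.])]
(400, 345) [array([733., 139.]), array([716., 135.]), array([700., 131.])]
```

View pics/w4_c265_180.png

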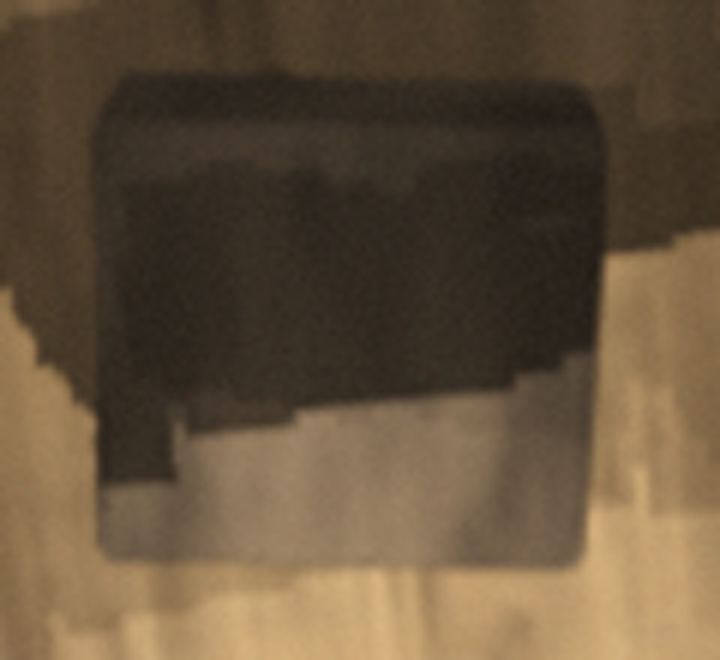

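```bash
python3 - <<'E'
from h import *
w,_=load('w4')
c=np.array([onz(w,265+u/6,180+v/6,26) for u,v in [(95,120),(605,130),(585,567),(100,560)]])
print(np.round(c,1),c.mean(0),'edges',[np.round(np.linalg.norm(c[i]-c[(i+1)%4]),1) for i in range(4)])
E
```

```text
[[631.3  66.7]
 [638.8 126.6]
 [695.4 120.1]
 [688.1  59.4]] [663.39300478  93.21847443] edges [np.float64(60.4), np.float64(57.0), np.float64(61.1), np.float64(57.4)]
```

Emit:
{"fn": "arm_command", "kwargs": {
  "plan": [
    {"translation":[0,0,2],"twist":0,"gripper":1},
    {"translation":[0,0,4],"twist":0,"gripper":1},
    {"translation":[0,0.05,6],"twist":0,"gripper":1},
    {"translation":[0,0.1,8],"twist":0,"gripper":1},
    {"translation":[0,0.1,8.5],"twist":0,"gripper":1}
  ]
}}

```text
clock: 3.27
eef_pos: [639.8, 94.2, 21.1]
tcp_rot: [-3.129, 0.008, 1.467]
contact_force: [-1.1, 0.6, -0.3]
opening: 1.001
```

Emit:
{"fn": "arm_command", "kwargs": {
  "plan": [
    {"translation":[0,0,0.6],"twist":0,"gripper":1},
    {"translation":[0,0,1.2],"twist":0,"gripper":1},
    {"translation":[0,0,1.8],"twist":0,"gripper":1},
    {"translation":[0,0,2.1],"twist":0,"gripper":1},
    {"translation":[0,0,2.1],"twist":0,"gripper":1}
  ]
}}

```text
clock: 3.68
eef_pos: [639.4, 94.0, 0.0]
tcp_rot: [-3.129, 0.008, 1.467]
contact_force: [-1.0, -0.0, 0.6]
opening: 1.0
```

Emit:
{"fn": "arm_command", "kwargs": {
  "plan": [
    {"translation":[0,0.2,0],"twist":0,"gripper":0.6},
    {"translation":[0,0.2,0],"twist":0,"gripper":0.5},
    {"translation":[0,0.2,0],"twist":0,"gripper":0.5},
    {"translation":[0,0.2,0],"twist":0,"gripper":0.5},
    {"translation":[0,0.2,0],"twist":0,"gripper":0.5}
  ],
  "squeeze": 60
}}

```text
clock: 4.1
eef_pos: [642.3, 94.0, 1.0]
tcp_rot: [-3.131, 0.008, 1.467]
contact_force: [-0.5, 0.8, 5.3]
opening: 0.72
```

Emit:
{"fn": "arm_command", "kwargs": {
  "plan": [
    {"translation":[0,0,0],"twist":0,"gripper":0.5},
    {"translation":[0,0,0],"twist":0,"gripper":0.5},
    {"translation":[0,0,0],"twist":0,"gripper":0.5},
    {"translation":[0,0,-0.5],"twist":0,"gripper":0.5},
    {"translation":[0,0,-1.5],"twist":0,"gripper":0.5}
  ]
}}

```text
clock: 4.52
eef_pos: [641.3, 93.9, 15.2]
tcp_rot: [-3.128, 0.008, 1.467]
contact_force: [-1.1, 0.5, -1.9]
opening: 0.723
```

Emit:
{"fn": "arm_command", "kwargs": {
  "plan": [
    {"translation":[0,-1,-2.5],"twist":0,"gripper":0.5},
    {"translation":[0,-2,-5.5],"twist":0,"gripper":0.5},
    {"translation":[0,-4,-8],"twist":0,"gripper":0.5},
    {"translation":[0,-6,-10],"twist":0,"gripper":0.5},
    {"translation":[0,-8,-11],"twist":0,"gripper":0.5}
  ]
}}

```text
clock: 4.93
eef_pos: [563.9, 103.2, 129.7]
tcp_rot: [-3.132, 0.007, 1.467]
contact_force: [0.6, -0.3, -1.6]
opening: 0.717
```

```bash
python3 - <<'E'
from h import *
w,_=load('w2')
def rep(c):
    print(np.round(c,1),c.mean(0),'edges',[np.round(np.linalg.norm(c[i]-c[(i+1)%4]),1) for i in range(4)],[np.round(np.degrees(np.arctan2(*(c[(i+1)%4]-c[i])[::-1])),1) for i in range(4)])
rep(np.array([onz(w,260+u/2.5,20+v/2.5,10) for u,v in [(57,28),(330,75),(303,204),(42,160)]]))
w,_=load('w1');crop('w1',250,110,410,200,5)
snap('wrist','w5')
E
```

```text
[[384.5   1.5]
 [407.5 157.1]
 [478.1 145.9]
 [454.9  -8.8]] [431.24817852  73.94272163] edges [np.float64(157.3), np.float64(71.5), np.float64(156.4), np.float64(71.1)] [np.float64(81.6), np.float64(-9.0), np.float64(-98.5), np.float64(171.7)]
t 4.93 pos [563.9 103.2 129.7] rot [-3.132  0.007  1.467] op 0.717 F [ 0.6 -0.3 -1.6] q6 -1.28
```

View pics/w1_c250_110.png

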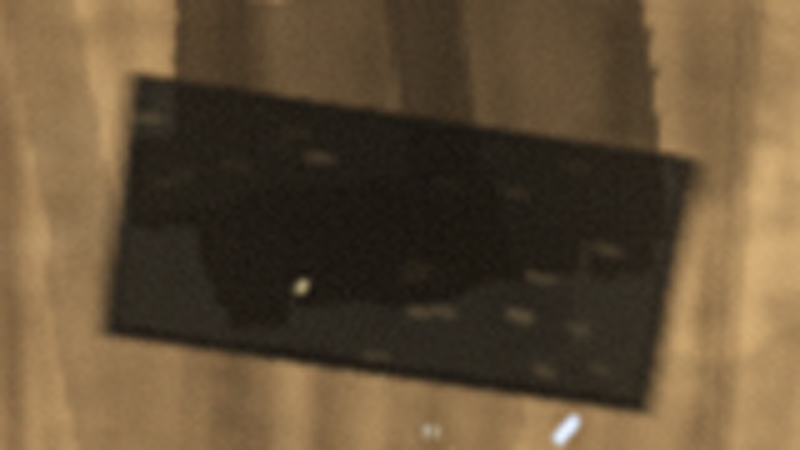

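View pics/w5.png

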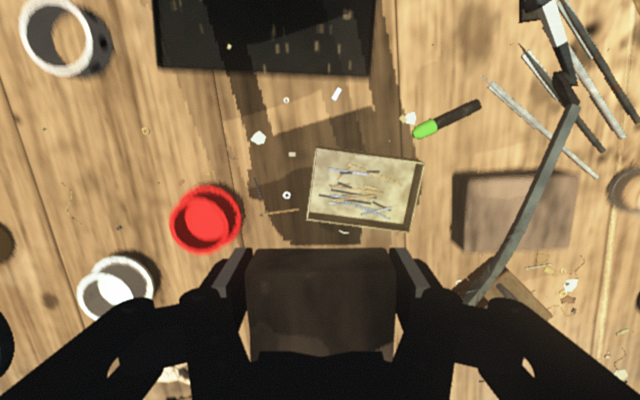

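```bash
cat >> h.py <<'E'
def rep(c):
    c=np.array(c);print(np.round(c,1).tolist(),c.mean(0).round(1),'edges',[float(np.round(np.linalg.norm(c[i]-c[(i+1)%4]),1)) for i in range(4)],[float(np.round(np.degrees(np.arctan2(*(c[(i+1)%4]-c[i])[::-1])),1)) for i in range(4)])
E
python3 - <<'E'
from h import *
w,_=load('w1')
rep([onz(w,250+u/5,110+v/5,10) for u,v in [(133,75),(695,160),(648,408),(108,332)]])
t=camera_model('top')
rep([onz(t,180+u/2.66,120+v/2.66,10) for u,v in [(185,401),(198,319),(375,345),(363,424)]])
E
```

```text
[[381.3, -1.4], [403.3, 153.8], [474.1, 144.6], [452.9, -10.7]] [427.9  71.6] edges [156.8, 71.4, 156.8, 72.1] [81.9, -7.4, -97.8, 172.6]
[[402.2, 155.7], [473.6, 146.3], [450.9, -10.0], [382.6, 0.5]] [427.3  73.1] edges [72.0, 157.9, 69.1, 156.5] [-7.5, -98.3, 171.3, 82.8]
```

Emit:
{"fn": "arm_command", "kwargs": {
  "plan": [
    {"translation":[-0.7,-2,0],"twist":0,"gripper":0.5},
    {"translation":[-1.4,-4.5,0],"twist":0.01,"gripper":0.5},
    {"translation":[-2.1,-7,0],"twist":0.02,"gripper":0.5},
    {"translation":[-2.8,-9,0],"twist":0.03,"gripper":0.5},
    {"translation":[-3.5,-9.4,0],"twist":0.037,"gripper":0.5}
  ]
}}

```text
clock: 5.4
eef_pos: [459.4, 78.0, 131.7]
tcp_rot: [-3.127, 0.009, 1.43]
contact_force: [-0.9, 0.3, -1.6]
opening: 0.721
```

Emit:
{"fn": "arm_command", "kwargs": {
  "plan": [
    {"translation":[0,0,0],"twist":0,"gripper":0.5},
    {"translation":[0,0,0],"twist":0,"gripper":0.5},
    {"translation":[0,0,0],"twist":0,"gripper":0.5},
    {"translation":[0,0,0],"twist":0,"gripper":0.5},
    {"translation":[0,0,0],"twist":0,"gripper":0.5}
  ]
}}

```text
clock: 5.82
eef_pos: [460.3, 78.2, 131.8]
tcp_rot: [-3.127, 0.009, 1.43]
contact_force: [0.4, 0.1, -1.9]
opening: 0.722
```

```bash
python3 - <<'E'
from h import *
snap('wrist','w6')
E
```

```text
t 5.82 pos [460.3  78.2 131.8] rot [-3.127  0.009  1.43 ] op 0.722 F [ 0.4  0.1 -1.9] q6 -1.26
```

View pics/w6.png

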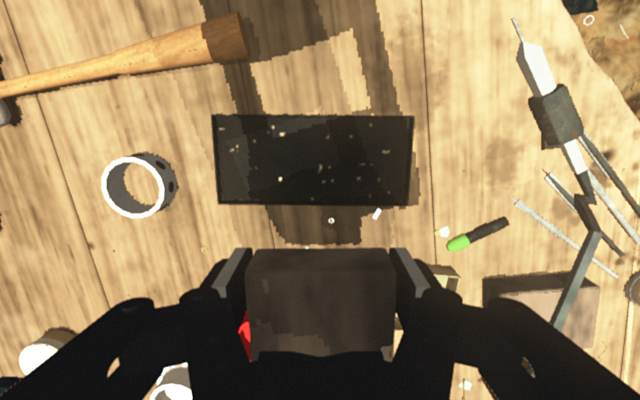

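```bash
python3 - <<'E'
from h import *
crop('w6',200,100,430,220,3.4)
E
```

```text
(no output)
```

View pics/w6_c200_100.png

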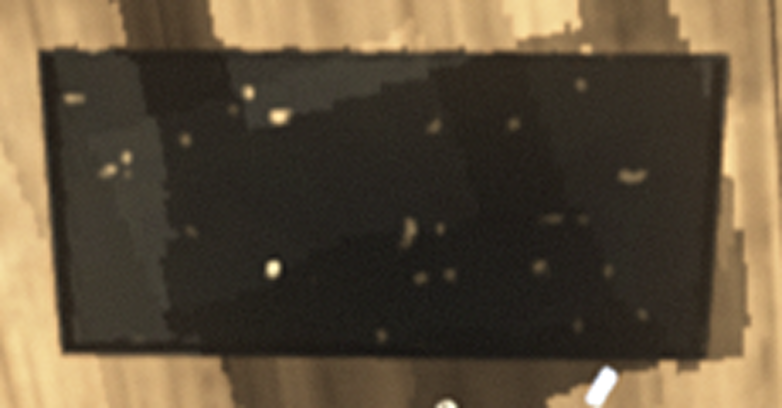

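```bash
python3 - <<'E'
from h import *
w,_=load('w6')
rep([onz(w,200+u/3.4,100+v/3.4,10) for u,v in [(40,52),(728,55),(710,357),(63,353)]])
th=1.43;ty=np.array([np.sin(th),-np.cos(th)])
tgt=np.array([428.5,72.7])-21.5*ty
print(tgt);go(*tgt,35,1.43)
E
```

```text
[[381.9, 0.9], [404.8, 157.4], [476.0, 148.2], [452.9, -9.6]] [428.9  74.2] edges [158.2, 71.8, 159.4, 71.8] [81.7, -7.4, -98.3, 171.6]
[407.21275195  75.71712953]
t 5.87 pos [460.1  78.2 131.7] rot [-3.127  0.009  1.43 ] op 0.72 F [-0.2  0.1 -0.9] q6 -1.26
shift cm [-0.9  -5.06  9.75] twist 0.0
```

Emit:
{"fn": "arm_command", "kwargs": {
  "plan": [
    {"translation":[-0.3,-1.5,1.5],"twist":0,"gripper":0.5},
    {"translation":[-0.6,-3,3.5],"twist":0,"gripper":0.5},
    {"translation":[-0.8,-4.5,6],"twist":0,"gripper":0.5},
    {"translation":[-0.8,-5.1,8.5],"twist":0,"gripper":0.5},
    {"translation":[-0.8,-5.1,10],"twist":0,"gripper":0.5}
  ]
}}

```text
clock: 6.28
eef_pos: [404.3, 76.5, 30.6]
tcp_rot: [-3.124, 0.01, 1.431]
contact_force: [-1.1, 0.2, -2.0]
opening: 0.722
```

```bash
python3 - <<'E'
from h import *
go(407.4,76.5,3,1.43)
E
```

```text
t 6.28 pos [404.3  76.5  30.6] rot [-3.124  0.01   1.431] op 0.722 F [-1.1  0.2 -2. ] q6 -1.24
shift cm [0.07 0.36 2.75] twist 0.001
```

Emit:
{"fn": "arm_command", "kwargs": {
  "plan": [
    {"translation":[0.1,0.36,0.3],"twist":0,"gripper":0.5},
    {"translation":[0.1,0.4,1],"twist":0,"gripper":0.5},
    {"translation":[0.1,0.4,1.8],"twist":0,"gripper":0.5},
    {"translation":[0.1,0.4,2.5],"twist":0,"gripper":0.5},
    {"translation":[0.1,0.4,2.7],"twist":0,"gripper":0.5}
  ]
}}

```text
clock: 6.7
eef_pos: [408.2, 76.8, 3.0]
tcp_rot: [-3.124, 0.01, 1.431]
contact_force: [-0.7, 0.5, 1.3]
opening: 0.723
```

```bash
python3 - <<'E'
from h import *
go(407.4,76.5,2.5,1.43)
E
```

```text
t 6.7 pos [408.2  76.8   3. ] rot [-3.124  0.01   1.431] op 0.723 F [-0.7  0.5  1.3] q6 -1.24
shift cm [-0.04 -0.07  0.05] twist 0.001
```

Emit:
{"fn": "arm_command", "kwargs": {
  "plan": [
    {"translation":[-0.05,-0.05,0.05],"twist":0,"gripper":0.72},
    {"translation":[-0.05,-0.05,0.05],"twist":0,"gripper":0.85},
    {"translation":[-0.05,-0.05,0.05],"twist":0,"gripper":0.95},
    {"translation":[-0.05,-0.05,0.05],"twist":0,"gripper":0.95},
    {"translation":[-0.05,-0.05,0.05],"twist":0,"gripper":0.95}
  ]
}}

```text
clock: 7.12
eef_pos: [407.9, 76.4, 2.8]
tcp_rot: [-3.124, 0.01, 1.431]
contact_force: [0.5, 0.3, -0.3]
opening: 0.95
```

Emit:
{"fn": "arm_command", "kwargs": {
  "plan": [
    {"translation":[0,0,-1],"twist":0,"gripper":1},
    {"translation":[0,0.5,-4],"twist":0,"gripper":1},
    {"translation":[0,2,-8],"twist":0,"gripper":1},
    {"translation":[0,3.5,-12],"twist":0,"gripper":1},
    {"translation":[0,5,-16],"twist":0,"gripper":1}
  ]
}}

```text
clock: 7.53
eef_pos: [459.2, 70.5, 161.0]
tcp_rot: [-3.124, 0.01, 1.431]
contact_force: [1.8, -0.4, -0.2]
opening: 1.0
```

Emit:
{"fn": "arm_command", "kwargs": {
  "plan": [
    {"translation":[-1,1,0],"twist":-0.03,"gripper":1},
    {"translation":[-2,2,0],"twist":-0.06,"gripper":1},
    {"translation":[-3,2.5,0],"twist":-0.1,"gripper":1},
    {"translation":[-3.5,2.5,0],"twist":-0.14,"gripper":1},
    {"translation":[-3.5,2.5,0],"twist":-0.14,"gripper":1}
  ]
}}

```text
clock: 7.95
eef_pos: [479.0, 31.4, 161.1]
tcp_rot: [-3.123, 0.007, 1.571]
contact_force: [-0.3, -0.2, 0.5]
opening: 1.0
```

```bash
python3 - <<'E'
from h import *
snap('wrist','w7')
E
```

```text
t 7.95 pos [479.   31.4 161.1] rot [-3.123  0.007  1.571] op 1.0 F [-0.3 -0.2  0.5] q6 -1.5
```

View pics/w7.png

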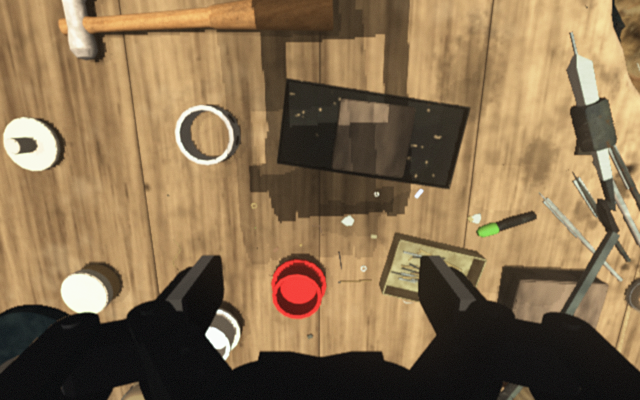

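```bash
python3 - <<'E'
from h import *
crop('w7',270,70,480,200,3.6)
w,im=load('w7')
h=cv2.cvtColor(im,cv2.COLOR_BGR2HSV);msk=((h[...,1]<60)&(h[...,2]>170)).astype(np.uint8)*255
msk=cv2.morphologyEx(msk,cv2.MORPH_CLOSE,np.ones((3,3)))
for c in cv2.findContours(msk,cv2.RETR_EXTERNAL,cv2.CHAIN_APPROX_NONE)[0]:
    if cv2.contourArea(c)>400:
        e=cv2.fitEllipse(c);print(np.round(e[0],1),np.round(e[1],1),cv2.boundingRect(c))
        print([np.round(onz(w,*e[0],z),1) for z in(10,24,38)])
E
```

```text
[223. 333.] [29.5 41.8] (205, 310, 35, 50)
[array([629.9, -72.3]), array([619.6, -67.4]), array([609.3, -62.5])]
[ 83.6 293.2] [37.7 47.7] (61, 273, 47, 41)
[array([ 584.5, -209.6]), array([ 576.3, -198.2]), array([ 568.2, -186.7])]
[ 29.8 143.8] [46.5 58. ] (4, 117, 53, 54)
[array([ 436. , -230.7]), array([ 434.9, -218.2]), array([ 433.8, -205.8])]
[203.9 134.6] [55.5 60.8] (175, 105, 59, 60)
[array([427.9, -74. ]), array([427.2, -69. ]), array([426.5, -64. ])]
[585.8  73.3] [15.1 87.6] (571, 32, 28, 73)
[array([377.5, 251. ]), array([379.2, 240.6]), array([380.9, 230.2])]
[75.5 27.2] [18.2 70. ] (62, 0, 28, 57)
[array([ 341.7, -171.7]), array([ 345.1, -162.1]), array([ 348.4, -152.4])]
```

View pics/w7_c270_70.png

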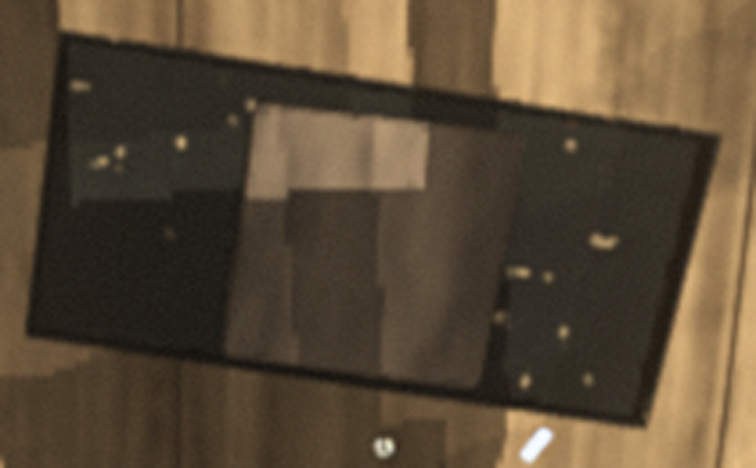

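```bash
python3 - <<'E'
from h import *
w,_=load('w7')
rep([onz(w,270+u/3.6,70+v/3.6,10) for u,v in [(62,33),(720,135),(645,425),(27,335)]])
rep([onz(w,270+u/3.6,70+v/3.6,28) for u,v in [(249,103),(523,142),(483,388),(224,352)]])
go(427.3,-69.2,100,1.571)
E
```

```text
[[381.9, 0.8], [404.9, 157.6], [475.7, 146.7], [453.0, -9.8]] [428.9  73.9] edges [158.5, 71.6, 158.1, 71.9] [81.6, -8.7, -98.3, 171.5]
[[398.5, 44.2], [406.9, 105.9], [463.0, 100.5], [454.5, 39.1]] [430.8  72.4] edges [62.3, 56.3, 62.0, 56.2] [82.3, -5.5, -97.9, 174.8]
t 8.0 pos [478.9  31.9 161. ] rot [-3.123  0.007  1.569] op 1.001 F [ 0.2 -0.4  0.3] q6 -1.5
shift cm [-10.08  -5.02   6.26] twist -0.002
```

Emit:
{"fn": "arm_command", "kwargs": {
  "plan": [
    {"translation":[-2,-1,1],"twist":0,"gripper":0.8},
    {"translation":[-4.5,-2,2],"twist":0,"gripper":0.8},
    {"translation":[-7,-3.5,4],"twist":0,"gripper":0.8},
    {"translation":[-9.5,-4.7,5.5],"twist":0,"gripper":0.8},
    {"translation":[-10.1,-5,6.2],"twist":0,"gripper":0.8}
  ]
}}

```text
clock: 8.42
eef_pos: [424.4, -70.8, 99.0]
tcp_rot: [-3.119, 0.007, 1.567]
contact_force: [-0.5, 0.1, -0.5]
opening: 0.797
```

```bash
python3 - <<'E'
from h import *
snap('wrist','w8');go(427.3,-69.2,2,1.571)
E
```

```text
t 8.42 pos [424.4 -70.8  99. ] rot [-3.119  0.007  1.567] op 0.797 F [-0.5  0.1 -0.5] q6 -1.72
t 8.47 pos [424.6 -70.6  98.6] rot [-3.119  0.007  1.566] op 0.801 F [-0.9 -0.8 -0.5] q6 -1.72
shift cm [0.21 0.49 9.65] twist -0.005
```

View pics/w8.png

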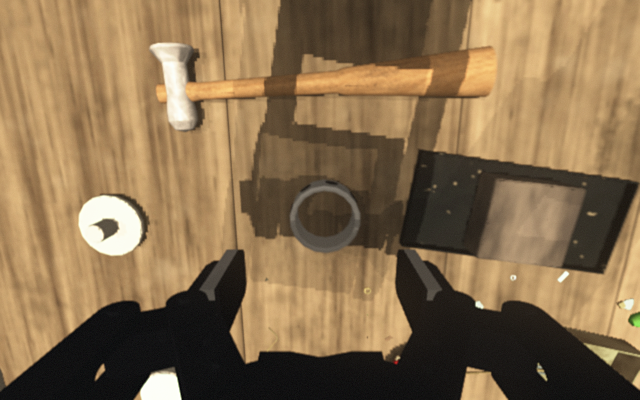

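```bash
python3 - <<'E'
from h import *
crop('w8',275,165,375,265,6)
E
```

```text
(no output)
```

View pics/w8_c275_165.png

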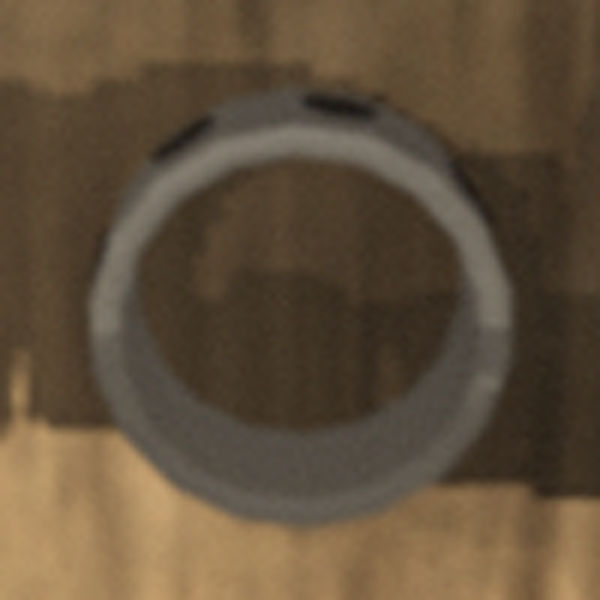

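```bash
python3 - <<'E'
from h import *
w,_=load('w8')
p=onz(w,275+301/6,165+325/6,24);print(p)
for u,v in [(90,325),(512,325),(301,127),(301,523)]: print(onz(w,275+u/6,165+v/6,24))
go(*p,2,1.571)
E
```

```text
[427.00539357 -69.46377496]
[426.9528076  -94.03525043]
[427.0578895  -44.93436676]
[403.52423438 -69.44327611]
[451.74986789 -69.48537667]
t 8.47 pos [424.6 -70.6  98.6] rot [-3.119  0.007  1.566] op 0.801 F [-0.9 -0.8 -0.5] q6 -1.72
shift cm [0.18 0.46 9.65] twist -0.005
```

Emit:
{"fn": "arm_command", "kwargs": {
  "plan": [
    {"translation":[0.2,0.5,1.5],"twist":0,"gripper":0.8},
    {"translation":[0.2,0.5,4],"twist":0,"gripper":0.8},
    {"translation":[0.2,0.5,6.5],"twist":0,"gripper":0.8},
    {"translation":[0.2,0.5,8.7],"twist":0,"gripper":0.8},
    {"translation":[0.2,0.5,9.6],"twist":0,"gripper":0.8}
  ]
}}

```text
clock: 8.88
eef_pos: [427.0, -68.3, 0.8]
tcp_rot: [-3.117, 0.006, 1.566]
contact_force: [-0.4, -0.1, -0.1]
opening: 0.803
```

Emit:
{"fn": "arm_command", "kwargs": {
  "plan": [
    {"translation":[0,0,0],"twist":0,"gripper":0.7},
    {"translation":[0,0,0],"twist":0,"gripper":0.5},
    {"translation":[0,0,0],"twist":0,"gripper":0.45},
    {"translation":[0,0,0],"twist":0,"gripper":0.45},
    {"translation":[0,0,0],"twist":0,"gripper":0.45}
  ],
  "squeeze": 40
}}

```text
clock: 9.3
eef_pos: [427.9, -68.3, 1.8]
tcp_rot: [-3.119, 0.007, 1.566]
contact_force: [0.1, -0.4, -0.6]
opening: 0.574
```

```bash
python3 - <<'E'
from h import *
go(430.5,72.8,100,1.571)
E
```

```text
t 9.3 pos [427.9 -68.3   1.8] rot [-3.119  0.007  1.566] op 0.574 F [ 0.1 -0.4 -0.6] q6 -1.7
shift cm [14.05 -0.04 -9.92] twist -0.005
```

Emit:
{"fn": "arm_command", "kwargs": {
  "plan": [
    {"translation":[0,0,-1.5],"twist":0,"gripper":0.45},
    {"translation":[0.5,0,-4],"twist":0,"gripper":0.45},
    {"translation":[3,0,-7],"twist":0,"gripper":0.45},
    {"translation":[6.5,0,-8],"twist":0,"gripper":0.45},
    {"translation":[9,0,-8],"twist":0,"gripper":0.45}
  ]
}}

```text
clock: 9.72
eef_pos: [432.4, 23.6, 84.5]
tcp_rot: [-3.125, 0.006, 1.564]
contact_force: [0.8, 0.3, -0.8]
opening: 0.575
```

```bash
python3 - <<'E'
from h import *
snap('wrist','w9');go(430.5,72.8,60,1.571)
E
```

```text
t 9.72 pos [432.4  23.6  84.5] rot [-3.125  0.006  1.564] op 0.575 F [ 0.8  0.3 -0.8] q6 -1.5
t 9.77 pos [431.8  26.4  83.4] rot [-3.124  0.005  1.564] op 0.574 F [ 0.3  1.2 -2.3] q6 -1.5
shift cm [ 4.66 -0.12  2.32] twist -0.007
```

View pics/w9.png

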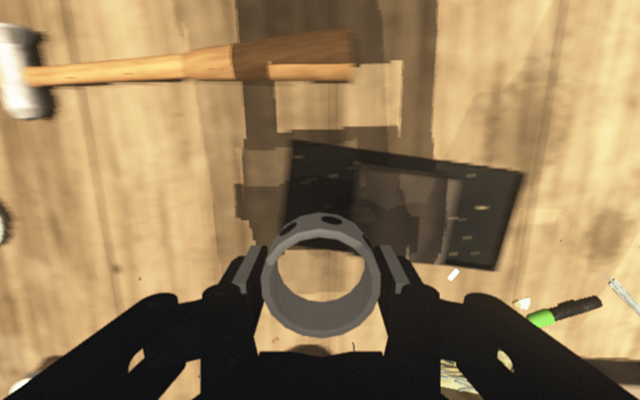

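Emit:
{"fn": "arm_command", "kwargs": {
  "plan": [
    {"translation":[2,-0.05,0.5],"twist":0,"gripper":0.45},
    {"translation":[4,-0.05,1.5],"twist":0,"gripper":0.45},
    {"translation":[4.66,-0.05,2.8],"twist":0,"gripper":0.45},
    {"translation":[4.66,-0.05,3.8],"twist":0,"gripper":0.45},
    {"translation":[4.66,-0.05,3.8],"twist":0,"gripper":0.45}
  ]
}}

```text
clock: 10.18
eef_pos: [429.8, 72.7, 44.1]
tcp_rot: [-3.122, 0.006, 1.566]
contact_force: [-0.4, -0.6, -1.2]
opening: 0.574
```

```bash
python3 - <<'E'
from h import *
go(431.2,72.8,29.8,1.571)
E
```

```text
t 10.18 pos [429.8  72.7  44.1] rot [-3.122  0.006  1.566] op 0.574 F [-0.4 -0.6 -1.2] q6 -1.4
shift cm [0.02 0.17 1.43] twist -0.005
```

Emit:
{"fn": "arm_command", "kwargs": {
  "plan": [
    {"translation":[0,0.17,0.4],"twist":0,"gripper":0.45},
    {"translation":[0,0.17,0.8],"twist":0,"gripper":0.45},
    {"translation":[0,0.17,1.2],"twist":0,"gripper":0.45},
    {"translation":[0,0.17,1.4],"twist":0,"gripper":0.45},
    {"translation":[0,0.17,1.4],"twist":0,"gripper":0.45}
  ]
}}

```text
clock: 10.6
eef_pos: [431.1, 72.2, 29.8]
tcp_rot: [-3.121, 0.006, 1.565]
contact_force: [0.9, -0.1, -0.5]
opening: 0.577
```

Emit:
{"fn": "arm_command", "kwargs": {
  "plan": [
    {"translation":[0.05,0,0.1],"twist":0,"gripper":0.45},
    {"translation":[0.05,0,0.1],"twist":0,"gripper":0.45},
    {"translation":[0.05,0,0.1],"twist":0,"gripper":0.6},
    {"translation":[0.05,0,0.1],"twist":0,"gripper":0.7},
    {"translation":[0.05,0,0.1],"twist":0,"gripper":0.85}
  ]
}}

```text
clock: 11.02
eef_pos: [431.2, 72.7, 28.9]
tcp_rot: [-3.122, 0.006, 1.565]
contact_force: [-0.5, -0.0, -0.0]
opening: 0.823
```

Emit:
{"fn": "arm_command", "kwargs": {
  "plan": [
    {"translation":[0,0,-0.5],"twist":0,"gripper":0.9},
    {"translation":[0,0,-2.5],"twist":0,"gripper":0.9},
    {"translation":[0,1,-6],"twist":0,"gripper":0.9},
    {"translation":[0,2.5,-9],"twist":0,"gripper":0.9},
    {"translation":[0,3,-11],"twist":0,"gripper":0.9}
  ]
}}

```text
clock: 11.43
eef_pos: [466.0, 73.5, 141.6]
tcp_rot: [-3.126, 0.005, 1.565]
contact_force: [0.6, 1.0, -0.8]
opening: 0.901
```

```bash
python3 - <<'E'
from h import *
snap('wrist','w10')
E
```

```text
t 11.43 pos [466.   73.5 141.6] rot [-3.126  0.005  1.565] op 0.901 F [ 0.6  1.  -0.8] q6 -1.41
```

View pics/w10.png

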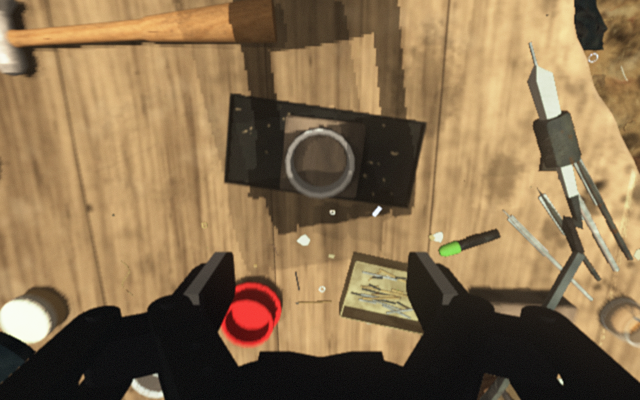

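```bash
python3 - <<'E'
from h import *
crop('w10',270,100,380,210,5.4)
E
```

```text
(no output)
```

View pics/w10_c270_100.png

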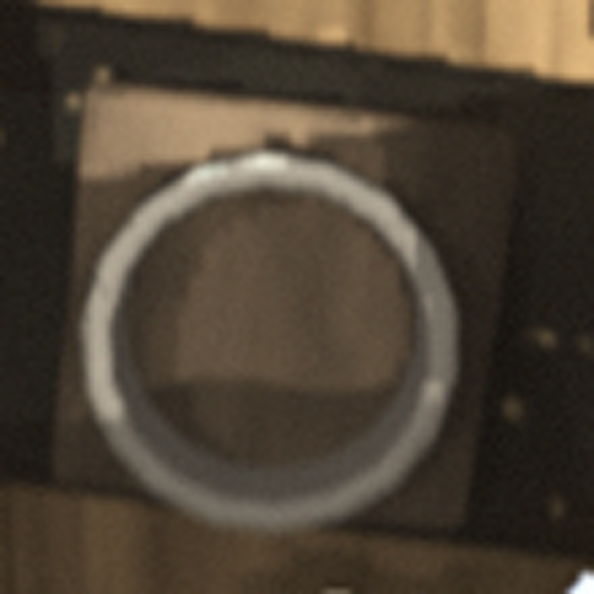

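```bash
python3 - <<'E'
from h import *
w,_=load('w10')
rep([onz(w,270+u/5.4,100+v/5.4,28) for u,v in [(80,88),(520,130),(462,527),(55,483)]])
print(onz(w,270+270/5.4,100+340/5.4,52), onz(w,270+458/5.4,100+340/5.4,52)-onz(w,270+83/5.4,100+340/5.4,52))
go(615,-74,160,1.565)
E
```

```text
[[399.5, 44.9], [405.7, 106.9], [463.3, 99.9], [456.3, 39.3]] [431.2  72.7] edges [62.2, 58.1, 61.0, 57.0] [84.3, -6.9, -96.6, 174.3]
[431.84714301  71.56201319] [ 0.29109207 49.46389919]
t 11.48 pos [468.3  73.8 144.3] rot [-3.13   0.004  1.565] op 0.901 F [2.9 0.4 3.6] q6 -1.41
shift cm [-14.69  14.75  -1.68] twist -0.0
```

Emit:
{"fn": "arm_command", "kwargs": {
  "plan": [
    {"translation":[-3,2.5,0],"twist":0,"gripper":0.85},
    {"translation":[-6,5,0],"twist":0,"gripper":0.85},
    {"translation":[-9,8,0],"twist":0,"gripper":0.85},
    {"translation":[-12.5,10.5,0],"twist":0,"gripper":0.85},
    {"translation":[-14.7,12,0],"twist":0,"gripper":0.85}
  ]
}}

```text
clock: 11.9
eef_pos: [589.4, -76.6, 144.0]
tcp_rot: [-3.132, 0.005, 1.565]
contact_force: [-0.1, -0.4, -0.0]
opening: 0.847
```

```bash
python3 - <<'E'
from h import *
snap('wrist','w11')
E
```

```text
t 11.9 pos [589.4 -76.6 144. ] rot [-3.132  0.005  1.565] op 0.847 F [-0.1 -0.4 -0. ] q6 -1.69
```

View pics/w11.png

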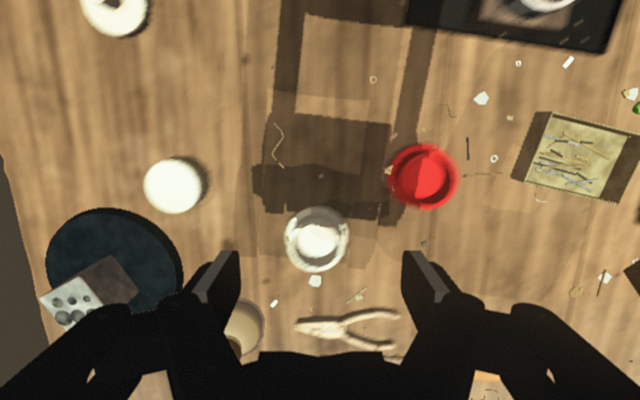

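```bash
python3 - <<'E'
from h import *
crop('w11',270,190,370,290,6)
E
```

```text
(no output)
```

View pics/w11_c270_190.png

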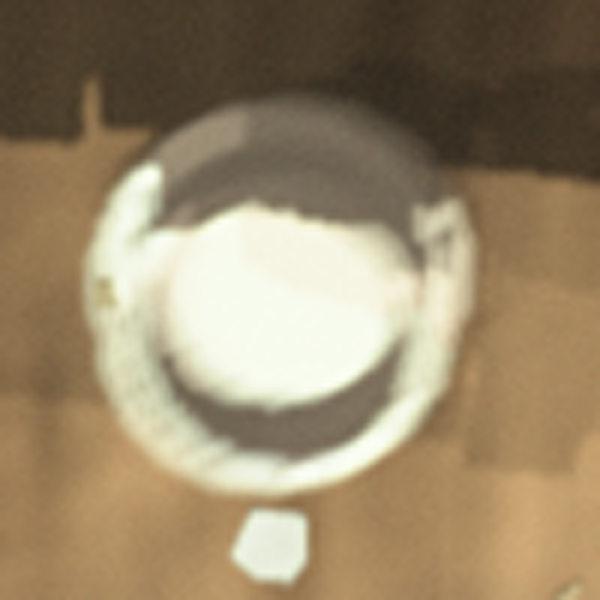

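```bash
python3 - <<'E'
from h import *
w,_=load('w11')
print(onz(w,316.9,237.2,16),onz(w,270+273/6,242.8,38))
print(onz(w,270+85/6,237.2,16),onz(w,270+478/6,237.2,16),onz(w,316.9,190+93/6,16),onz(w,316,190+492/6,38))
go(616.5,-77,17,1.565)
E
```

```text
[626.86316747 -81.91627318] [623.217076   -82.68057591]
[ 626.71874116 -110.77900154] [627.0075807  -53.05615585] [597.86112978 -81.63260571] [649.31980874 -82.54776938]
t 11.95 pos [591.8 -79.7 144.1] rot [-3.135  0.006  1.563] op 0.853 F [ 2.9 -2.6  0.6] q6 -1.69
shift cm [ 0.37  2.56 12.69] twist -0.002
```

Emit:
{"fn": "arm_command", "kwargs": {
  "plan": [
    {"translation":[0.2,1.2,2],"twist":0,"gripper":0.85},
    {"translation":[0.2,1.2,4],"twist":0,"gripper":0.85},
    {"translation":[0.2,1.2,4],"twist":0,"gripper":0.85},
    {"translation":[0.2,1.2,4],"twist":0,"gripper":0.85},
    {"translation":[0.2,1.2,4],"twist":0,"gripper":0.85}
  ]
}}

```text
clock: 12.37
eef_pos: [603.4, -77.8, 104.7]
tcp_rot: [-3.134, 0.006, 1.564]
contact_force: [0.3, -0.0, 1.0]
opening: 0.85
```

```bash
python3 - <<'E'
from h import *
w,im=snap('wrist','w12');print(np.array(w['pose'])[:3,3])
crop('w12',250,180,390,330,5)
E
```

```text
t 12.37 pos [603.4 -77.8 104.7] rot [-3.134  0.006  1.564] op 0.85 F [ 0.3 -0.   1. ] q6 -1.68
[535.75723563 -77.66428803 247.66339623]
```

View pics/w12_c250_180.png

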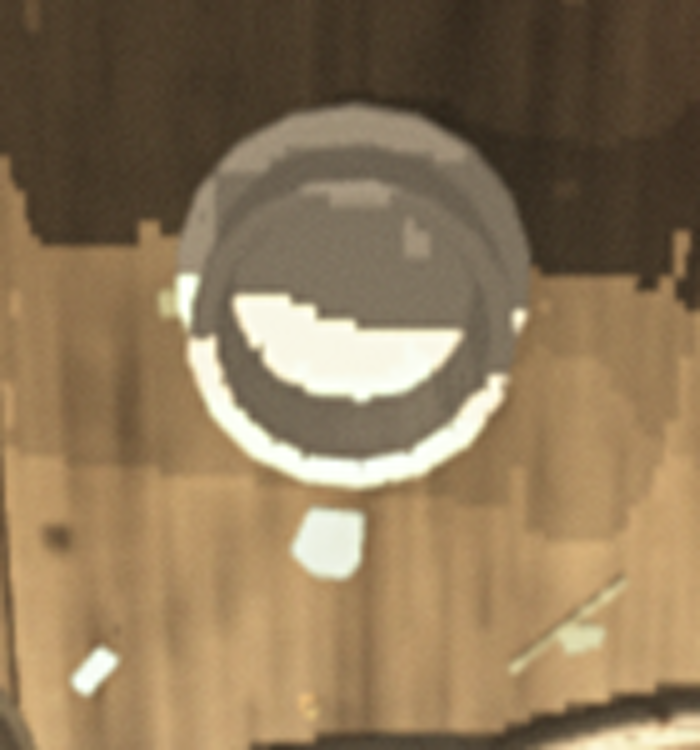

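View pics/w12.png

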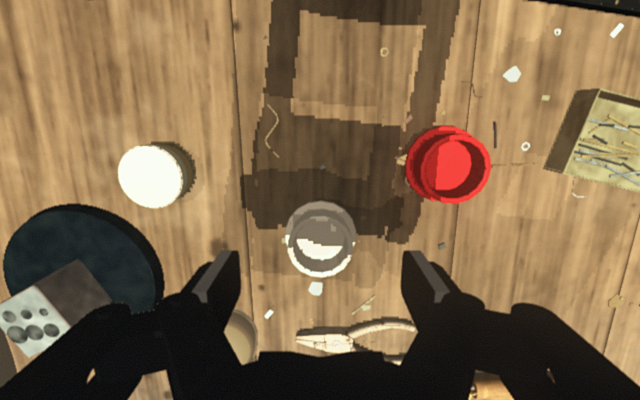

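```bash
python3 - <<'E'
from h import *
w,_=load('w12')
a=onz(w,320.8,180+102/5,16);b=onz(w,320.5,180+487/5,38);print('flange -x edge+27',a+[27,0],'rim +x edge-23',b-[23,0])
print('flange y',onz(w,250+178/5,235,16),onz(w,250+530/5,235,16),'rim y',onz(w,250+191/5,245,38),onz(w,250+512/5,245,38))
go(617.5,-77.5,16.5,1.565)
E
```

```text
flange -x edge+27 [624.15288544 -79.41947984] rim +x edge-23 [624.59624763 -79.88489686]
flange y [ 623.9417099  -106.12192468] [624.2168402  -53.16064854] rim y [ 622.89517659 -101.89308998] [623.11366018 -57.80415719]
t 12.42 pos [603.7 -77.8 105.1] rot [-3.135  0.007  1.564] op 0.85 F [-0.5 -0.5 -0.4] q6 -1.68
shift cm [0.1  1.43 8.86] twist -0.001
```

```bash
python3 - <<'E'
from h import *
go(624.3,-79.7,16,1.565)
E
```

```text
t 12.42 pos [603.7 -77.8 105.1] rot [-3.135  0.007  1.564] op 0.85 F [-0.5 -0.5 -0.4] q6 -1.68
shift cm [-0.12  2.11  8.9 ] twist -0.001
```

Emit:
{"fn": "arm_command", "kwargs": {
  "plan": [
    {"translation":[-0.12,1.5,1],"twist":0,"gripper":0.85},
    {"translation":[-0.12,2.1,3.5],"twist":0,"gripper":0.85},
    {"translation":[-0.12,2.1,6.5],"twist":0,"gripper":0.85},
    {"translation":[-0.12,2.1,8.8],"twist":0,"gripper":0.85},
    {"translation":[-0.12,2.1,8.8],"twist":0,"gripper":0.85}
  ]
}}

```text
clock: 12.83
eef_pos: [621.6, -79.1, 14.1]
tcp_rot: [-3.13, 0.006, 1.564]
contact_force: [-0.4, 0.1, 0.2]
opening: 0.85
```

```bash
python3 - <<'E'
from h import *
go(624.3,-79.7,16,1.565)
E
```

```text
t 12.83 pos [621.6 -79.1  14.1] rot [-3.13   0.006  1.564] op 0.85 F [-0.4  0.1  0.2] q6 -1.68
shift cm [-0.06  0.27 -0.19] twist -0.001
```

Adjust and close.

Emit:
{"fn": "arm_command", "kwargs": {
  "plan": [
    {"translation":[-0.06,0.27,-0.2],"twist":0,"gripper":0.75},
    {"translation":[-0.06,0.27,-0.2],"twist":0,"gripper":0.55},
    {"translation":[-0.06,0.27,-0.2],"twist":0,"gripper":0.4},
    {"translation":[-0.06,0.27,-0.2],"twist":0,"gripper":0.4},
    {"translation":[-0.06,0.27,-0.2],"twist":0,"gripper":0.4}
  ],
  "squeeze": 30
}}

```text
clock: 13.25
eef_pos: [625.9, -79.7, 18.5]
tcp_rot: [-3.134, 0.006, 1.564]
contact_force: [-1.0, 0.9, 8.5]
opening: 0.52
```

Emit:
{"fn": "arm_command", "kwargs": {
  "plan": [
    {"translation":[0,0,0],"twist":0,"gripper":0.4},
    {"translation":[0,0,-1],"twist":0,"gripper":0.4},
    {"translation":[0,0,-3],"twist":0,"gripper":0.4},
    {"translation":[0,-0.5,-6],"twist":0,"gripper":0.4},
    {"translation":[1,-1,-9],"twist":0,"gripper":0.4}
  ]
}}

```text
clock: 13.67
eef_pos: [616.2, -70.2, 109.9]
tcp_rot: [-3.133, 0.007, 1.563]
contact_force: [-0.3, 0.4, -1.2]
opening: 0.522
```

```bash
python3 - <<'E'
from h import *
snap('wrist','w13');go(431.6,71.9,115,1.565)
E
```

```text
t 13.67 pos [616.2 -70.2 109.9] rot [-3.133  0.007  1.563] op 0.522 F [-0.3  0.4 -1.2] q6 -1.67
t 13.72 pos [618.6 -68.3 116.2] rot [-3.14   0.006  1.564] op 0.52 F [2.4 0.7 3.3] q6 -1.67
shift cm [ 13.88 -18.8    0.06] twist -0.001
```

View pics/w13.png

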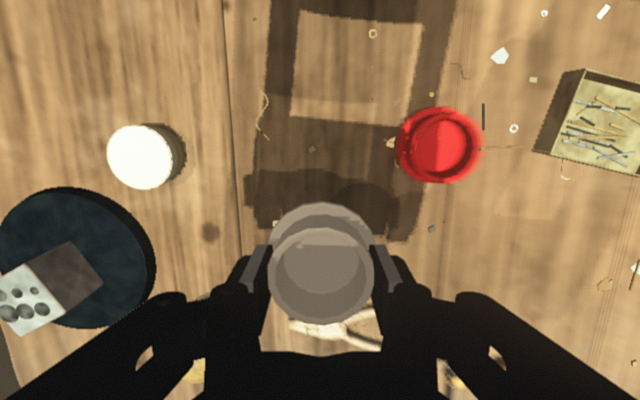

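Emit:
{"fn": "arm_command", "kwargs": {
  "plan": [
    {"translation":[2.3,-3,0],"twist":0,"gripper":0.4},
    {"translation":[4.6,-6.2,0],"twist":0,"gripper":0.4},
    {"translation":[7,-9.4,0],"twist":0,"gripper":0.4},
    {"translation":[9.3,-12.5,0],"twist":0,"gripper":0.4},
    {"translation":[11.5,-15,0],"twist":0,"gripper":0.4}
  ]
}}

```text
clock: 14.13
eef_pos: [467.0, 48.5, 116.4]
tcp_rot: [-3.14, 0.006, 1.563]
contact_force: [-0.3, 0.1, -1.6]
opening: 0.52
```

Emit:
{"fn": "arm_command", "kwargs": {
  "plan": [
    {"translation":[1.5,-2,0.5],"twist":0,"gripper":0.4},
    {"translation":[2,-3.2,1.5],"twist":0,"gripper":0.4},
    {"translation":[2.2,-3.6,2],"twist":0,"gripper":0.4},
    {"translation":[2.2,-3.6,2],"twist":0,"gripper":0.4},
    {"translation":[2.2,-3.6,2],"twist":0,"gripper":0.4}
  ]
}}

```text
clock: 14.55
eef_pos: [432.2, 70.6, 96.8]
tcp_rot: [-3.141, 0.006, 1.564]
contact_force: [0.2, -0.0, -0.4]
opening: 0.522
```

```bash
python3 - <<'E'
from h import *
snap('wrist','w14');snap('side','s14');go(433.2,71.9,80,1.565)
crop('s14',270,130,390,200,6)
E
```

```text
t 14.55 pos [432.2  70.6  96.8] rot [-3.141  0.006  1.564] op 0.522 F [ 0.2 -0.  -0.4] q6 -1.39
t 14.6 pos [432.7  70.5  96.9] rot [3.141 0.006 1.563] op 0.519 F [ 0.9  0.5 -0.9] q6 -1.39
t 14.65 pos [432.8  70.4  96.9] rot [3.141 0.006 1.563] op 0.52 F [-0.2 -0.6 -1. ] q6 -1.39
shift cm [0.16 0.04 1.69] twist -0.002
```

View pics/w14.png

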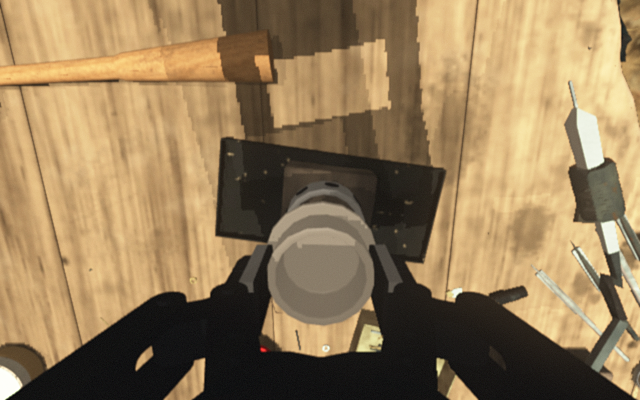

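View pics/s14.png

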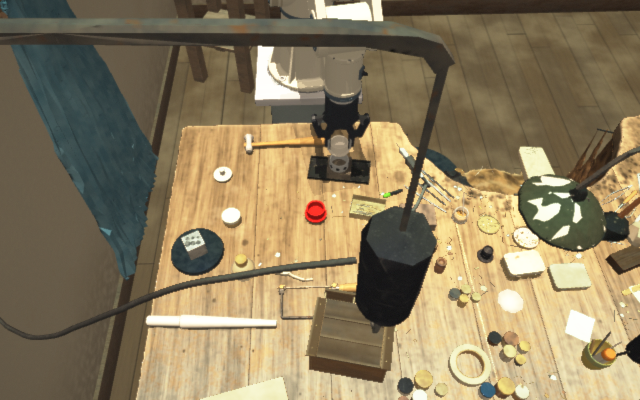

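```bash
python3 - <<'E'
from h import *
w,_=load('w14')
crop('w14',250,150,390,330,4)
E
```

```text
(no output)
```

View pics/w14_c250_150.png

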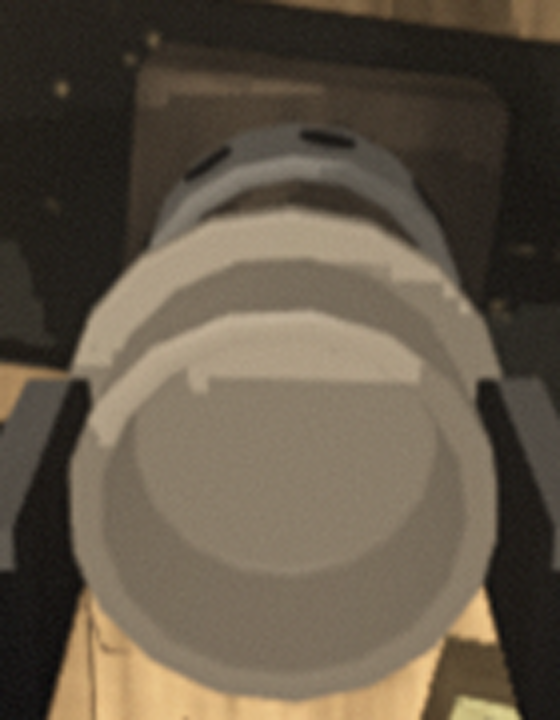

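```bash
python3 - <<'E'
from h import *
w,_=load('w14')
print('flange',onz(w,322,150+208/4,94.4)+[27,0],'rim +x',onz(w,320.8,325,116.4)-[22.5,0],'rim -x',onz(w,320.8,150+310/4,116.4)+[22.5,0],'rim width',onz(w,250+70/4,278,116.4),onz(w,250+497/4,278,116.4))
print('ring',onz(w,250+303/4,189,52)+[25,0])
E
```

```text
flange [430.83686633  70.17026013] rim +x [430.69288937  69.35854472] rim -x [430.74502861  69.70368895] rim width [430.42679545  47.34089741] [430.62384996  91.73377206]
ring [432.71665957  72.26498653]
```

Emit:
{"fn": "arm_command", "kwargs": {
  "plan": [
    {"translation":[0.2,0.14,0.5],"twist":0,"gripper":0.4},
    {"translation":[0.2,0.14,1.2],"twist":0,"gripper":0.4},
    {"translation":[0.2,0.14,2],"twist":0,"gripper":0.4},
    {"translation":[0.2,0.14,2.6],"twist":0,"gripper":0.4},
    {"translation":[0.2,0.14,3],"twist":0,"gripper":0.4}
  ]
}}

```text
clock: 15.07
eef_pos: [433.6, 72.0, 65.6]
tcp_rot: [-3.14, 0.006, 1.562]
contact_force: [-0.8, -0.1, -1.2]
opening: 0.519
```

Emit:
{"fn": "arm_command", "kwargs": {
  "plan": [
    {"translation":[0,0,0.2],"twist":0,"gripper":0.4},
    {"translation":[0,0,0.4],"twist":0,"gripper":0.4},
    {"translation":[0,0,0.6],"twist":0,"gripper":0.4},
    {"translation":[0,0,0.7],"twist":0,"gripper":0.4},
    {"translation":[0,0,0.7],"twist":0,"gripper":0.4}
  ]
}}

```text
clock: 15.48
eef_pos: [433.6, 71.9, 58.6]
tcp_rot: [-3.14, 0.006, 1.563]
contact_force: [-0.8, 0.2, -1.0]
opening: 0.522
```

Emit:
{"fn": "arm_command", "kwargs": {
  "plan": [
    {"translation":[0.05,0.05,0.1],"twist":0,"gripper":0.4},
    {"translation":[0.05,0.05,0.1],"twist":0,"gripper":0.4},
    {"translation":[0.05,0.05,0.2],"twist":0,"gripper":0.4},
    {"translation":[0.05,0.05,0.2],"twist":0,"gripper":0.4},
    {"translation":[0.05,0.05,0.2],"twist":0,"gripper":0.4}
  ]
}}

```text
clock: 15.9
eef_pos: [434.2, 72.3, 57.8]
tcp_rot: [-3.14, 0.007, 1.563]
contact_force: [-7.0, -2.4, 20.6]
opening: 0.521
```

Emit:
{"fn": "arm_command", "kwargs": {
  "plan": [
    {"translation":[0,0,-0.05],"twist":0,"gripper":0.4},
    {"translation":[0,0,-0.05],"twist":0,"gripper":0.55},
    {"translation":[0,0,-0.05],"twist":0,"gripper":0.65},
    {"translation":[0,0,-0.05],"twist":0,"gripper":0.75},
    {"translation":[0,0,-0.05],"twist":0,"gripper":0.8}
  ]
}}

```text
clock: 16.32
eef_pos: [434.2, 72.3, 58.2]
tcp_rot: [-3.14, 0.007, 1.563]
contact_force: [0.2, 0.8, 0.3]
opening: 0.795
```

Emit:
{"fn": "arm_command", "kwargs": {
  "plan": [
    {"translation":[0,0,-0.5],"twist":0,"gripper":0.85},
    {"translation":[0,0,-2.5],"twist":0,"gripper":0.85},
    {"translation":[0,1,-5.5],"twist":0,"gripper":0.85},
    {"translation":[0,3,-8],"twist":0,"gripper":0.85},
    {"translation":[0,3,-8],"twist":0,"gripper":0.85}
  ]
}}

```text
clock: 16.73
eef_pos: [470.5, 73.3, 143.3]
tcp_rot: [3.133, 0.005, 1.563]
contact_force: [1.2, 0.1, 0.4]
opening: 0.848
```

```bash
python3 - <<'E'
from h import *
snap('wrist','w15');crop('w15',240,80,400,240,4.5)
E
```

```text
t 16.73 pos [470.5  73.3 143.3] rot [3.133 0.005 1.563] op 0.848 F [1.2 0.1 0.4] q6 -1.4
```

View pics/w15_c240_80.png

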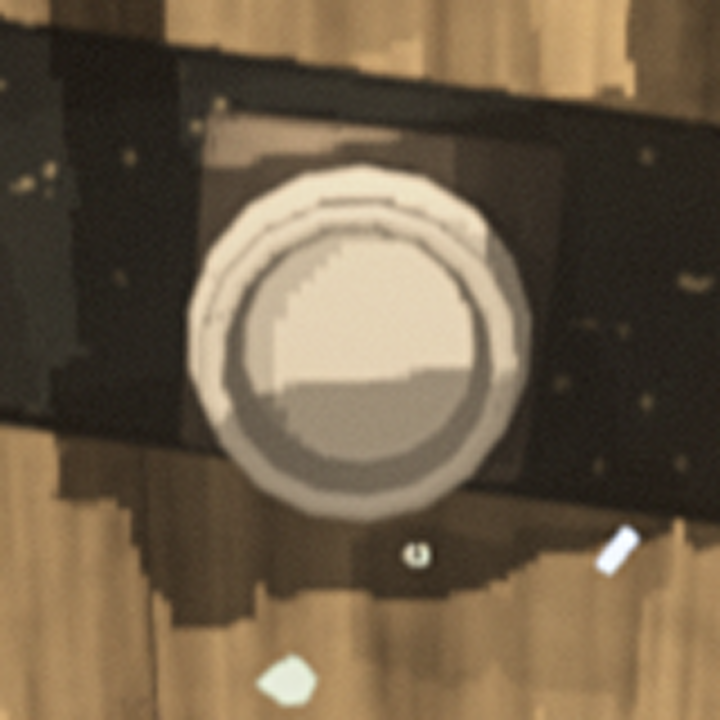

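```bash
python3 - <<'E'
from h import *
w,_=load('w15')
f=lambda u,v,z: onz(w,240+u/4.5,80+v/4.5,z).round(1)
print('flange -x',f(358,165,56)+[27,0],'flange y',f(187,330,56),f(530,330,56),'rim +x',f(358,520,78)-[22.5,0],'rim -x',f(358,202,78)+[22.5,0],'mouth',f(222,360,78),f(493,360,78))
rep([f(u,v,28) for u,v in [(205,112),(563,150),(520,480),(182,440)]])
im,_=0,0
snap('side','s15');crop('s15',290,130,390,200,8)
E
```

```text
flange -x [433.5  71.4] flange y [431.   44.7] [431.4  97.8] rim +x [433.3  71.2] rim -x [433.3  71.6] mouth [432.3  52.2] [432.6  90.4]
[[398.4, 45.7], [405.0, 105.7], [461.9, 99.7], [454.2, 39.5]] [429.9  72.6] edges [60.4, 57.2, 60.7, 56.1] [83.7, -6.0, -97.3, 173.7]
t 16.78 pos [467.8  73.  141. ] rot [3.136 0.006 1.563] op 0.853 F [-0.9  0.4 -0.4] q6 -1.4
```

View pics/s15_c290_130.png

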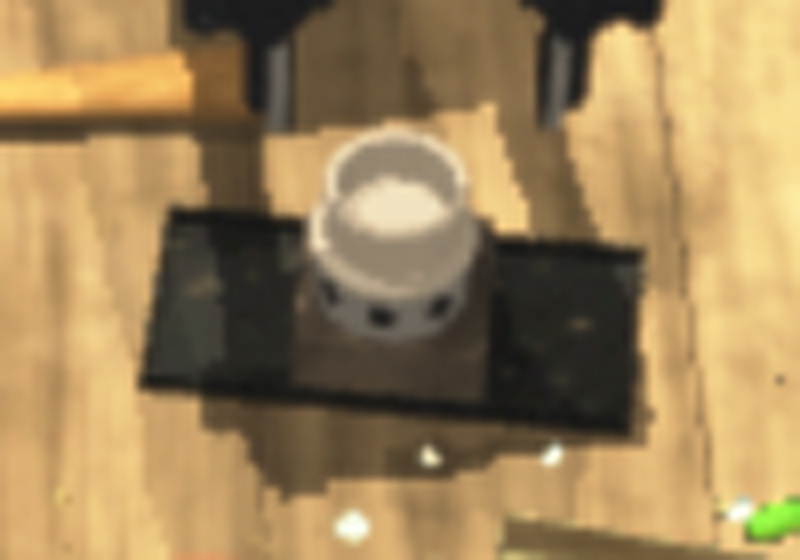

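Emit:
{"fn": "arm_command", "kwargs": {
  "plan": [
    {"translation":[-3,0,0],"twist":0,"gripper":0.5},
    {"translation":[-7,0,0],"twist":0,"gripper":0.5},
    {"translation":[-11,0,0],"twist":0,"gripper":0.5},
    {"translation":[-15,0,0],"twist":0,"gripper":0.5},
    {"translation":[-18,0,0],"twist":0,"gripper":0.5}
  ]
}}

```text
clock: 17.25
eef_pos: [461.8, -109.2, 139.0]
tcp_rot: [-3.14, 0.006, 1.563]
contact_force: [0.9, 0.4, 0.9]
opening: 0.503
```

Emit:
{"fn": "arm_command", "kwargs": {
  "plan": [
    {"translation":[-3.5,-0.5,0],"twist":0,"gripper":0.5},
    {"translation":[-7,-1,1],"twist":0,"gripper":0.5},
    {"translation":[-10.5,-1.5,2],"twist":0,"gripper":0.5},
    {"translation":[-12,-1.5,3],"twist":0,"gripper":0.5},
    {"translation":[-12,-1.5,3],"twist":0,"gripper":0.5}
  ]
}}

```text
clock: 17.67
eef_pos: [443.3, -230.9, 106.9]
tcp_rot: [-3.136, 0.005, 1.56]
contact_force: [-0.6, 0.5, -0.8]
opening: 0.502
```

Emit:
{"fn": "arm_command", "kwargs": {
  "plan": [
    {"translation":[0,0,0],"twist":0,"gripper":0.5},
    {"translation":[0,0,0],"twist":0,"gripper":0.5},
    {"translation":[0,0,0],"twist":0,"gripper":0.5},
    {"translation":[0,0,0],"twist":0,"gripper":0.5},
    {"translation":[0,0,0],"twist":0,"gripper":0.5}
  ]
}}

```text
clock: 18.08
eef_pos: [443.6, -230.1, 107.3]
tcp_rot: [-3.136, 0.005, 1.561]
contact_force: [-0.3, 0.3, -0.6]
opening: 0.504
```

```bash
python3 - <<'E'
from h import *
snap('wrist','w16');crop('w16',250,130,390,270,5)
E
```

```text
t 18.08 pos [ 443.6 -230.1  107.3] rot [-3.136  0.005  1.561] op 0.504 F [-0.3  0.3 -0.6] q6 -2.03
```

View pics/w16.png

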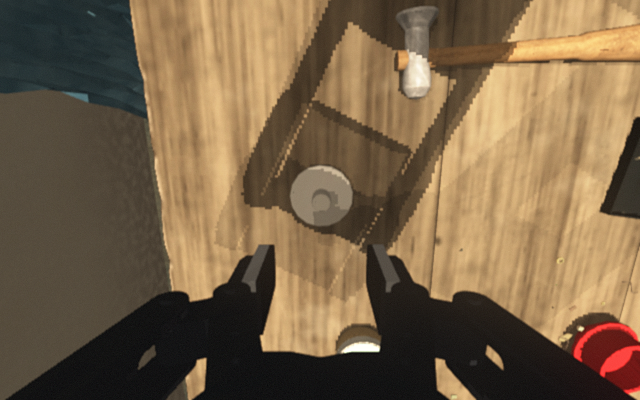

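View pics/w16_c250_130.png

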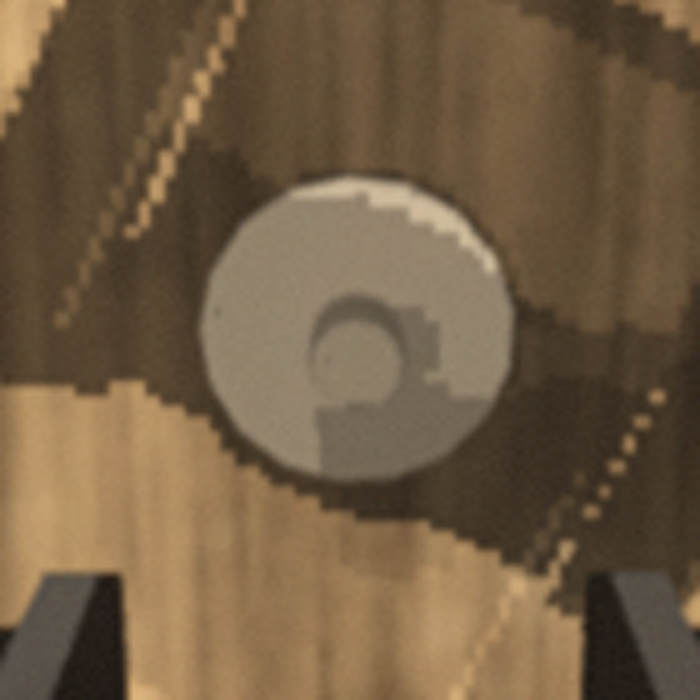

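```bash
python3 - <<'E'
from h import *
w,_=load('w16')
f=lambda u,v,z: onz(w,250+u/5,130+v/5,z).round(1)
print('disc',f(357.5,329.5,10),f(200,329,10),f(515,329,10),'knob',f(357,362,28))
go(*f(357.3,340,15),12.5,1.561)
go(433.4,71.3,12.5,1.561)
E
```

```text
disc [ 436.4 -231. ] [ 436.1 -254.8] [ 436.5 -207.3] knob [ 436.5 -231.1]
t 18.13 pos [ 443.6 -230.2  107.3] rot [-3.136  0.005  1.561] op 0.501 F [-0.5  0.5  0.4] q6 -2.03
shift cm [-0.04 -0.64  9.48] twist 0.0
t 18.13 pos [ 443.6 -230.2  107.3] rot [-3.136  0.005  1.561] op 0.501 F [-0.5  0.5  0.4] q6 -2.03
shift cm [30.19 -1.27  9.35] twist 0.0
```

Lid is at (436.4,-231.0). Descend.

Emit:
{"fn": "arm_command", "kwargs": {
  "plan": [
    {"translation":[-0.08,-0.68,1],"twist":0,"gripper":0.5},
    {"translation":[-0.08,-0.68,3.5],"twist":0,"gripper":0.4},
    {"translation":[-0.08,-0.68,6.5],"twist":0,"gripper":0.4},
    {"translation":[-0.08,-0.68,9],"twist":0,"gripper":0.4},
    {"translation":[-0.08,-0.68,9.2],"twist":0,"gripper":0.4}
  ]
}}

```text
clock: 18.55
eef_pos: [434.2, -229.9, 12.3]
tcp_rot: [-3.132, 0.002, 1.562]
contact_force: [-1.2, 0.9, 0.4]
opening: 0.398
```

```bash
python3 - <<'E'
from h import *
go(436.4,-231,13,1.561)
E
```

```text
t 18.55 pos [ 434.2 -229.9   12.3] rot [-3.132e+00  2.000e-03  1.562e+00] op 0.398 F [-1.2  0.9  0.4] q6 -2.04
shift cm [-0.11  0.22 -0.07] twist 0.001
```

Emit:
{"fn": "arm_command", "kwargs": {
  "plan": [
    {"translation":[-0.11,0.2,-0.08],"twist":0,"gripper":0.35},
    {"translation":[-0.11,0.2,-0.08],"twist":0,"gripper":0.2},
    {"translation":[-0.11,0.2,-0.08],"twist":0,"gripper":0.05},
    {"translation":[-0.11,0.2,-0.08],"twist":0,"gripper":0.05},
    {"translation":[-0.11,0.2,-0.08],"twist":0,"gripper":0.05}
  ],
  "squeeze": 30
}}

```text
clock: 18.97
eef_pos: [437.0, -231.4, 14.2]
tcp_rot: [-3.134, 0.003, 1.562]
contact_force: [1.9, -0.3, 1.8]
opening: 0.143
```

Emit:
{"fn": "arm_command", "kwargs": {
  "plan": [
    {"translation":[0,0,0],"twist":0,"gripper":0.05},
    {"translation":[0,0,-1],"twist":0,"gripper":0.05},
    {"translation":[0,0,-4],"twist":0,"gripper":0.05},
    {"translation":[0,0,-8],"twist":0,"gripper":0.05},
    {"translation":[1,0,-11],"twist":0,"gripper":0.05}
  ]
}}

```text
clock: 19.38
eef_pos: [438.4, -222.0, 127.1]
tcp_rot: [-3.135, 0.004, 1.561]
contact_force: [2.5, -1.1, -0.6]
opening: 0.147
```

```bash
python3 - <<'E'
from h import *
go(433.4,71.3,125,1.561)
E
```

```text
t 19.38 pos [ 438.4 -222.   127.1] rot [-3.135  0.004  1.561] op 0.147 F [ 2.5 -1.1 -0.6] q6 -2.02
shift cm [29.32 -0.79  0.09] twist 0.0
```

Emit:
{"fn": "arm_command", "kwargs": {
  "plan": [
    {"translation":[3,0,0],"twist":0,"gripper":0.05},
    {"translation":[7,0,0],"twist":0,"gripper":0.05},
    {"translation":[11,-0.2,0],"twist":0,"gripper":0.05},
    {"translation":[15,-0.4,0],"twist":0,"gripper":0.05},
    {"translation":[19,-0.4,0],"twist":0,"gripper":0.05}
  ]
}}

```text
clock: 19.8
eef_pos: [435.5, -30.4, 127.4]
tcp_rot: [-3.136, 0.004, 1.56]
contact_force: [1.9, 0.3, -0.8]
opening: 0.145
```

```bash
python3 - <<'E'
from h import *
go(433.4,71.3,115,1.561)
E
```

```text
t 19.8 pos [435.5 -30.4 127.4] rot [-3.136  0.004  1.56 ] op 0.145 F [ 1.9  0.3 -0.8] q6 -1.63
shift cm [10.18 -0.31  1.2 ] twist -0.001
```

Emit:
{"fn": "arm_command", "kwargs": {
  "plan": [
    {"translation":[4,-0.1,0],"twist":0,"gripper":0.05},
    {"translation":[8,-0.3,0.3],"twist":0,"gripper":0.05},
    {"translation":[10.1,-0.3,0.6],"twist":0,"gripper":0.05},
    {"translation":[10.1,-0.3,0.8],"twist":0,"gripper":0.05},
    {"translation":[10.1,-0.3,0.8],"twist":0,"gripper":0.05}
  ]
}}

```text
clock: 20.22
eef_pos: [433.3, 71.6, 119.4]
tcp_rot: [-3.136, 0.004, 1.563]
contact_force: [-0.6, 0.3, -1.0]
opening: 0.143
```

Emit:
{"fn": "arm_command", "kwargs": {
  "plan": [
    {"translation":[0,0,0],"twist":0,"gripper":0.05},
    {"translation":[0,0,0],"twist":0,"gripper":0.05},
    {"translation":[0,0,0],"twist":0,"gripper":0.05},
    {"translation":[0,0,0],"twist":0,"gripper":0.05},
    {"translation":[0,0,0],"twist":0,"gripper":0.05}
  ]
}}

```text
clock: 20.63
eef_pos: [433.4, 70.9, 119.5]
tcp_rot: [-3.136, 0.004, 1.562]
contact_force: [-1.1, 0.3, -0.3]
opening: 0.146
```

```bash
python3 - <<'E'
from h import *
snap('wrist','w17');crop('w17',240,150,400,320,4.4)
go(433.4,71.3,87,1.561)
E
```

```text
t 20.63 pos [433.4  70.9 119.5] rot [-3.136  0.004  1.562] op 0.146 F [-1.1  0.3 -0.3] q6 -1.4
t 20.68 pos [433.4  71.  119.4] rot [-3.136  0.004  1.562] op 0.145 F [-0.4 -0.4 -1.1] q6 -1.4
shift cm [0.04 0.02 3.24] twist 0.001
```

View pics/w17_c240_150.png

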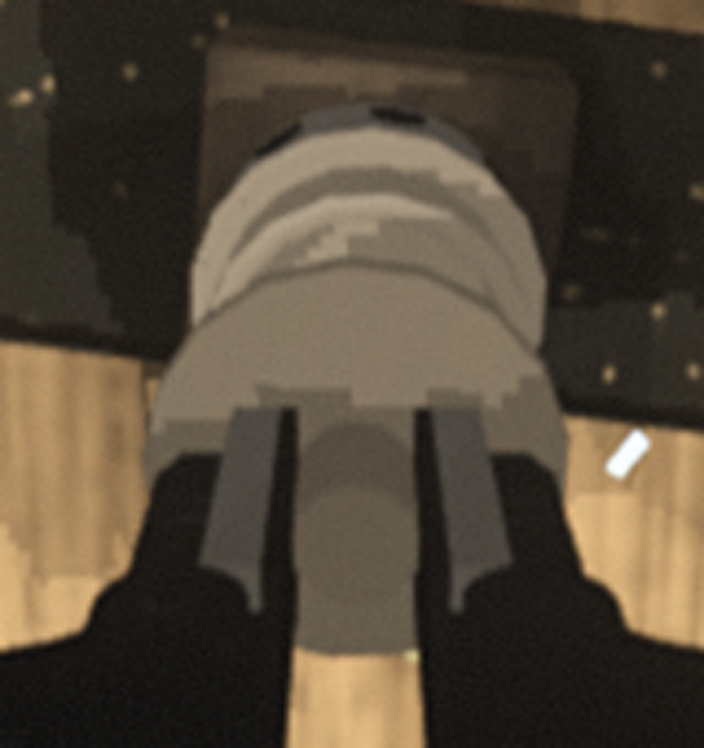

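```bash
python3 - <<'E'
from h import *
w,_=load('w17')
f=lambda u,v,z: onz(w,240+u/4.4,150+v/4.4,z).round(1)
print('disc -x',f(357,263,115.4)+[24,0],'+x',f(357,656,115.4)-[24,0],f(147,450,115.4),f(567,450,115.4),'knob top',f(356,548,133.4))
print('rim',f(372,193,78)+[22.5,0],'flange',f(368,127,56)+[27,0])
E
```

```text
disc -x [433.3  70.1] +x [432.4  69.7] [430.6  46.8] [431.  93.] knob top [433.2  69.8]
rim [433.3  72. ] flange [433.4  71.6]
```

Emit:
{"fn": "arm_command", "kwargs": {
  "plan": [
    {"translation":[0.15,0.02,0.5],"twist":0,"gripper":0.05},
    {"translation":[0.15,0.02,1.2],"twist":0,"gripper":0.05},
    {"translation":[0.15,0.02,2],"twist":0,"gripper":0.05},
    {"translation":[0.15,0.02,2.6],"twist":0,"gripper":0.05},
    {"translation":[0.15,0.02,2.8],"twist":0,"gripper":0.05}
  ]
}}

```text
clock: 21.1
eef_pos: [432.5, 72.3, 90.0]
tcp_rot: [-3.134, 0.005, 1.562]
contact_force: [-0.8, -0.9, -0.8]
opening: 0.143
```

Emit:
{"fn": "arm_command", "kwargs": {
  "plan": [
    {"translation":[0,0,0.1],"twist":0,"gripper":0.05},
    {"translation":[0,0,0.2],"twist":0,"gripper":0.05},
    {"translation":[0,0,0.3],"twist":0,"gripper":0.05},
    {"translation":[0,0,0.4],"twist":0,"gripper":0.05},
    {"translation":[0,0,0.4],"twist":0,"gripper":0.05}
  ]
}}

```text
clock: 21.52
eef_pos: [432.7, 72.3, 86.9]
tcp_rot: [-3.134, 0.005, 1.562]
contact_force: [-4.2, -0.8, 12.1]
opening: 0.144
```

Emit:
{"fn": "arm_command", "kwargs": {
  "plan": [
    {"translation":[0,0,-0.05],"twist":0,"gripper":0.05},
    {"translation":[0,0,-0.05],"twist":0,"gripper":0.15},
    {"translation":[0,0,-0.05],"twist":0,"gripper":0.25},
    {"translation":[0,0,-0.05],"twist":0,"gripper":0.35},
    {"translation":[0,0,-0.05],"twist":0,"gripper":0.45}
  ]
}}

```text
clock: 21.93
eef_pos: [432.8, 72.3, 87.4]
tcp_rot: [-3.134, 0.005, 1.562]
contact_force: [-1.0, -1.4, -0.8]
opening: 0.449
```

Emit:
{"fn": "arm_command", "kwargs": {
  "plan": [
    {"translation":[0,0,-0.5],"twist":0,"gripper":0.5},
    {"translation":[0,0,-2.5],"twist":0,"gripper":0.5},
    {"translation":[0,0.5,-5.5],"twist":0,"gripper":0.5},
    {"translation":[0,3,-8.5],"twist":0,"gripper":0.5},
    {"translation":[0,4,-9],"twist":0,"gripper":0.5}
  ]
}}

```text
clock: 22.35
eef_pos: [478.1, 72.9, 182.2]
tcp_rot: [3.141, 0.003, 1.562]
contact_force: [2.3, 1.2, 1.2]
opening: 0.501
```

Emit:
{"fn": "arm_command", "kwargs": {
  "plan": [
    {"translation":[0,0,0],"twist":0,"gripper":0.8},
    {"translation":[0,0,0],"twist":0,"gripper":0.8},
    {"translation":[0,0,0],"twist":0,"gripper":0.8},
    {"translation":[0,0,0],"twist":0,"gripper":0.8},
    {"translation":[0,0,0],"twist":0,"gripper":0.8}
  ]
}}

```text
clock: 22.77
eef_pos: [476.6, 72.7, 181.0]
tcp_rot: [-3.14, 0.004, 1.562]
contact_force: [-0.1, -1.0, -0.6]
opening: 0.799
```

```bash
python3 - <<'E'
from h import *
snap('wrist','w18');snap('side','s18');snap('top','t18');crop('w18',240,80,400,240,4.5);crop('s18',290,130,390,200,8)
E
```

```text
t 22.77 pos [476.6  72.7 181. ] rot [-3.14   0.004  1.562] op 0.799 F [-0.1 -1.  -0.6] q6 -1.41
t 22.82 pos [476.9  72.8 181.2] rot [-3.14   0.004  1.563] op 0.797 F [-0.6 -0.  -0.3] q6 -1.41
t 22.87 pos [477.2  72.8 181.4] rot [-3.141  0.004  1.563] op 0.803 F [ 0.1 -0.7 -0.1] q6 -1.41
```

View pics/w18_c240_80.png

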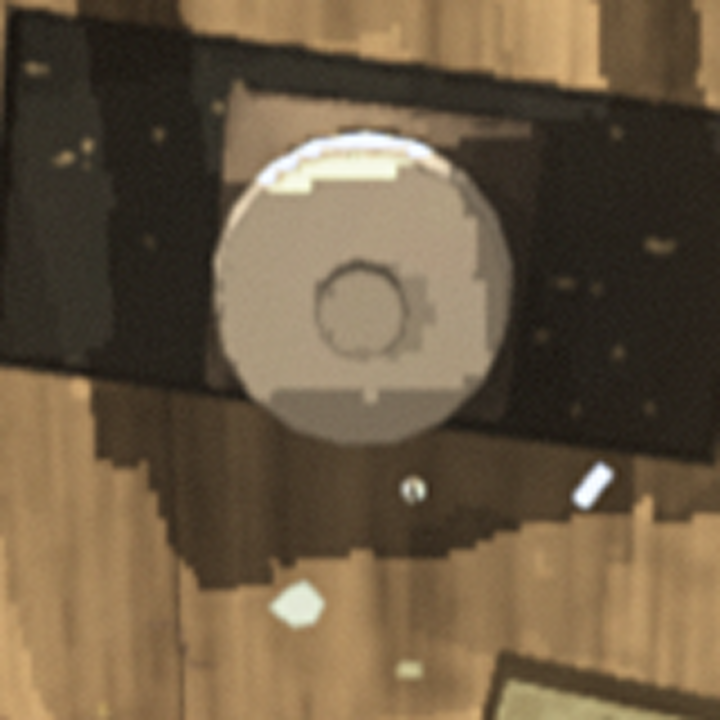

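View pics/s18_c290_130.png

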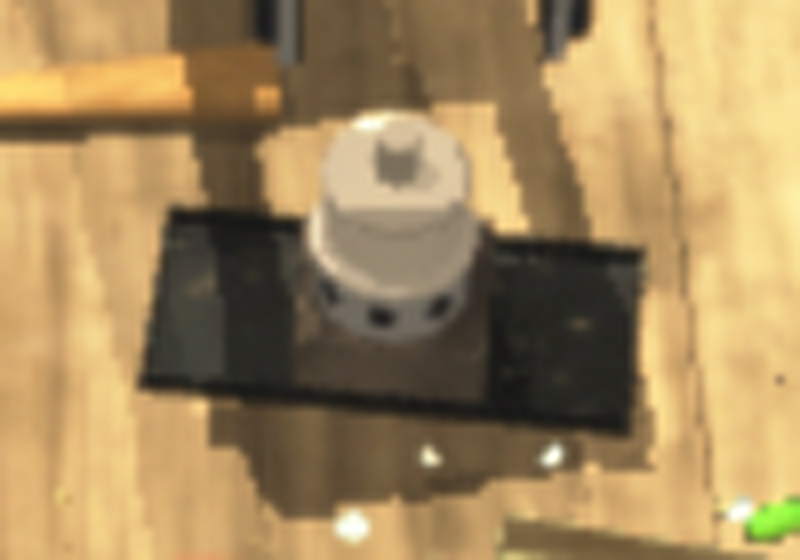

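View pics/t18.png

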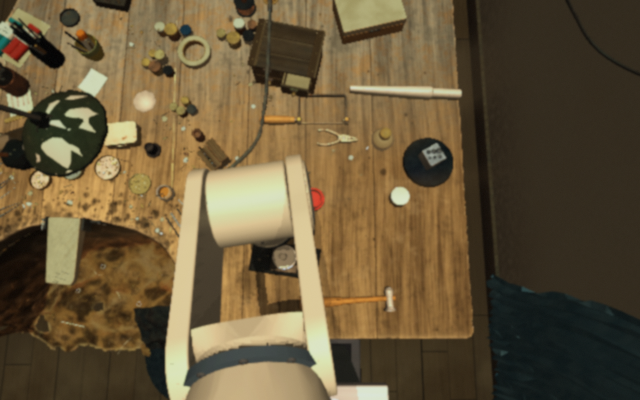

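```bash
python3 - <<'E'
from h import *
w,_=load('w18')
f=lambda u,v,z: onz(w,240+u/4.5,80+v/4.5,z).round(1)
print('disc',f(363,288,83),f(213,288,83),f(514,288,83),f(363,131,83),f(363,445,83),'knob top',f(362,314,101))
rep([f(u,v,28) for u,v in [(235,82),(545,128),(502,424),(208,385)]])
print(job.sign_off())
E
```

```text
disc [431.1  71.6] [430.8  47.4] [431.3  95.9] [406.7  71.8] [456.8  71.4] knob top [433.2  71.5]
[[397.2, 47.2], [406.2, 106.6], [463.8, 99.3], [455.3, 39.9]] [430.6  73.2] edges [60.1, 58.1, 60.0, 58.6] [81.4, -7.2, -98.1, 172.8]
the job is handed in; nothing more can be done
None
```

I built the stack in place from the bottom up and handed the job in at about 23 s of the 109 s allowed. The squarer block lies flat in the tray, the ring stands on it, the white crucible sits in the ring by its flange, and the lid is on the crucible.

| Piece | Measured centre, x, y (mm) | Compared with |
|---|---|---|
| Block | (430.6, 73.2) | tray middle at about (428.8, 73.7), so roughly 2 mm off |
| Ring | (431.8, 71.6) | within about 2 mm of the block's centre |
| Crucible | (433.4, 71.3) | 1–2 mm from the ring's centre; flange and rim centres agreed, so it sits level |
| Lid | disc (431.1, 71.6), knob top (433.2, 71.5) | resting on the rim |

- **Lid:** the disc and knob estimates differ by about 2 mm in x. I put that down to measuring error rather than tilt. The lid made contact at the expected height, and the side view shows it seated.
- **Crucible position:** readings taken from afar or while the arm was moving were up to about 10 mm off, so I measured it again at rest before gripping it.
- **Forces:** the highest reading was about 21 N, when the crucible touched down on the ring. The robot was clear of everything when I handed in.
- **Bystanders:** I did not touch the longer block, flux pot, pliers or red look-alike. In the last top view the pot and pliers are where they started. The arm hid the longer block and most of the red look-alike there, so I did not check their final positions.

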